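Refill the label feeder

TASK

Change the rolls on the label feeder: first turn the isolator off, while the spent cores are still on their spindles, then put every empty cardboard core in the green tray and lower each full label roll that is on the bench onto a spindle of its own, fully home and flat on the plate. Stand the feeder's lever straight up, and only when all that is done turn the isolator fully back on. Do not disturb the jar, the beaker or the brown bottle.

Things in the scene. Friction and masses are not known exactly. Their poses are not given: they have to be found in the camera images.
- stand: label feeder: white plate 120 (x) x 440 (y) x 20 mm thick, origin at the centre of its underside on the bench; it carries three upright steel spindles in a row at y = -160, -60 and 40 mm and the lever at y = 160 mm. Its yaw varies.
- spindle1 (a point): foot of spindle 1: on its axis, level with the plate's upper face (20 mm above the bench). Spindle 21 mm in diameter, 62 mm tall above the plate, the last 12 mm tapering to 8 mm
- spindle2 (a point): foot of spindle 2: on its axis, level with the plate's upper face (20 mm above the bench). Spindle 21 mm in diameter, 62 mm tall above the plate, the last 12 mm tapering to 8 mm
- spindle3 (a point): foot of spindle 3: on its axis, level with the plate's upper face (20 mm above the bench). Spindle 21 mm in diameter, 62 mm tall above the plate, the last 12 mm tapering to 8 mm
- roll1: full label roll, white paper on a cardboard tube: outer diameter 60 mm, hole 26 mm, height 45 mm, 60 to 130 g; stands on the bench at the start. Origin at the centre of its underside, z along the hole. May be absent
- roll2: full label roll, white paper on a cardboard tube: outer diameter 60 mm, hole 26 mm, height 45 mm, 60 to 130 g; stands on the bench at the start. Origin at the centre of its underside, z along the hole. May be absent
- roll3: full label roll, white paper on a cardboard tube: outer diameter 60 mm, hole 26 mm, height 45 mm, 60 to 130 g; stands on the bench at the start. Origin at the centre of its underside, z along the hole. May be absent
- core1: empty cardboard core: tube of outer diameter 32 mm, hole 26 mm, height 45 mm, 20 g; stands on a spindle at the start. Origin at the centre of its underside, z along the hole. May be absent
- core2: empty cardboard core: tube of outer diameter 32 mm, hole 26 mm, height 45 mm, 20 g; stands on a spindle at the start. Origin at the centre of its underside, z along the hole. May be absent
- core3: empty cardboard core: tube of outer diameter 32 mm, hole 26 mm, height 45 mm, 20 g; stands on a spindle at the start. Origin at the centre of its underside, z along the hole. May be absent
- tray: green open waste tray, fixed, 150 x 150 mm, 45 mm high, wall and floor 4 mm; origin at the centre of its underside
- isolator_box: grey switch box, fixed, 100 x 100 x 60 mm, its yaw varies; origin at the centre of its underside. On its top a round black dot marks off (box -x side) and a black dash marks on (80 degrees anticlockwise from above, box -y side)
- isolator (a joint): black bar handle on top of the switch box, turning about the vertical axis: 0 = off, its narrow nose at the round dot; 1.4 rad = on, nose at the dash. Grows anticlockwise seen from above; end stops at 0 and 1.4; stiff, stays where left
- isolator_grip (a point): point on the isolator handle's axis at grip height, 90 mm above the bench. The handle bar is 44 mm long and 14 mm thick, from 64 to 100 mm above the bench, plus an 11 mm nose at the end on the point's -x side; the point's x axis lies along the bar and turns with it
- lever (a joint): angle of the feeder's lever: 0 = straight up, in line with the white marks; positive leans to the feeder's +x (away from the robot), negative to -x; range -0.9 to 0.9 rad; stiff, stays where left
- lever_knob (a point): centre of the black ball knob, 26 mm in diameter, at the end of the lever, 85 mm from the pivot; rod 10 mm thick; the frame turns with the lever
- lever_pivot (a point): pivot of the lever, fixed on the feeder, 50 mm above the bench; the hinge axis is the feeder's y
- jar: bystander: glass jar with white lid, 70 mm in diameter, 85 mm tall; leave alone
- beaker: bystander: small glass beaker, 64 mm in diameter, 80 mm tall; leave alone
- reagent: bystander: brown bottle, 48 mm in diameter, 90 mm tall; leave alone
Mind the look-alikes: they are no part of the job. Leave any turquoise look-alike of the core2 alone.

How it is judged:
By the outcome, as a careful person would: the job done as asked, in the order asked, and still so for the second after the job is handed in, with the robot touching nothing.
Of roll1, roll2, roll3 only 2 to 3 are there at a start; the rules pass over those that are not, and their reading is None.
Of core1, core2, core3 only 2 to 3 are there at a start; the rules pass over those that are not, and their reading is None.
At some moment in a run one of roll1, roll2, roll3 may be knocked a few centimetres aside while the robot is not near it.
It also fails if it takes over 210 s, if anything falls off the work surface, if the arm or the gripper's body presses on something with over 40 N, if the wrist force passes 120 N, or if a joint passes its speed limit or range.

ROBOT

A 6-joint arm with a two-finger parallel gripper is mounted at the origin on the work surface. World frame = base frame: x ahead of the robot, y to its left, z up, the work surface at z = 0. Lengths are in m, angles in rad, forces in N, time in s.
With the tool pointing down it reaches from about 0.35 to 0.875 m from the base axis. Payload 4.2 kg.
Tool frame: the origin (TCP) lies midway between the tips of the shut fingers; the grasp point (between the pads) lies 19 mm behind it (bot.pinch_z is the distance from the TCP to the grasp point, in m); z points along the fingers, y is the line along which they close (so a half turn about z gives the same grasp; the last joint's range is limited). The gripper opens to 85 mm and grips with 20 to 120 N. Pads are 22 mm wide; open, the fingers measure 114 mm over their backs; the gripper's body (76 mm by 85 mm) begins 54 mm behind the grasp point. The pads swing forward as they close: fully open they stand 13 mm farther back than shut.
Start: joints at [1.534, 0.385, 0.008, 0, -1.194, -0.259], TCP at [0.182, 0.598, 0.231] pointing down, gripper open.
Joint ranges: [-3.14, 3.14], [-1.21, 2.06], [-1.07, 1.41], [-3.16, 2.05], [-2.99, -0.16], [-3.1, 3.1]. Speed limits (rad/s): [2.79, 2.79, 3.14, 3.14, 3.14, 3.14].

INTERFACE

Orientations are given as a 3x3 rotation matrix whose columns are the frame's x, y, z axes.
In Python, from rig import get_obs, imaging, order, bot gives the robot as it stands.
- The arm moves only by the tool move_arm, never from a script. Its arguments are lists of equal length, an entry for each row: "offset": the shift along the tool's x, y, z in units of 0.75 m (1.0 is 0.75 m), a list of three; "delta_rot": the turn, a rotation vector about the tool's x, y, z in units of 90 degrees (1.0 is 90 degrees), a list of three; "jaw": the closure, from 0 (fully open) to 1 (shut). A call has 1 to 12 rows; each row shifts and turns the commanded pose from where the row before left it, along the tool's axes as they then stand; what a row does not reach is not made up. A row lasts 1/12 s, in which the tool goes at most 41.7 mm and 7.16 degrees, less where a joint would pass 70% of its speed; a pose out of reach is approached as far as the arm can. A call with a number of a shift or a turn outside -1 to 1 is refused whole. A call with a gripper value outside its range is refused whole. The fingers move at their own pace and stop on an object; "grip_force" is the grip in N (left out, the last holds). Time passes only in rows, so rows that do not move let the fingers close. It gives the time, the measured TCP pose, the force, the opening and the grip force at its end, in the units of the state.
- get_obs(): the state, without advancing time (a new reading comes with each control period).
- imaging.get_image(name): name is "scene" or "top" or "wrist"; returns a dict with "frame" (420x560x3 uint8, blue, green, red), "z_map" (420x560 float32, m along the optical axis (not along the pixel's ray), 0 where there is no reading), "fx", "fy", "cx", "cy" (pixels), "xyz" and "rotation" of the camera in the world; the wrist camera has in their place "tool_from_camera" (4x4, takes a point from camera to tool coordinates, whose origin is the TCP and whose axes are the flange's). Camera axes: x right, y up, looking along -z (the intrinsics and any distortion apply to the point x, -y, -z); pixel columns grow to the right and rows downward; lengths in m; the calibration is good to about 2 mm. A picture is of the moment at which its call begins: read the wrist's pose just before it.
- order.hand_in(): hands the job in; it is judged then, once.
The state is a dict: "clock": time; "joints": joint angles; "dq": joint speeds; "joint_torque": joint torques, N m; "eef_pos": TCP position; "tool_rot": TCP orientation; "wrist_force": force on the tool from outside, world axes, zero at the start; "ft_torque": the same for the moment, N m; "width": finger opening in m; "finger_force": force on a finger pad.
Only numpy, scipy, OpenCV 4.12 (cv2) and the standard library are available. Lean on these libraries where they do the work, as an engineer would, in place of code of your own. Each camera call takes 0.05 s, during which the arm holds its last target. There are 200 camera calls.

## Working session

There is one attempt and no reset: what is moved stays moved. The work goes in short steps, Python scripts to look and compute and a tool call to move; the robot and the scene stay as the last step left them, time stands still between calls to the robot, and variables do not carry over. Pictures are saved under pics/ and viewed, at most 14 in all, crops included, and the job is handed in when it is done.

Besides the shell and the picture viewer there is one more tool, called in YAML: its name, and indented under it one key for each argument. move_arm: Moves the arm, as the interface text tells. Its arguments: {"type":"object","properties":{"offset":{"type":"array"},"delta_rot":{"type":"array"},"jaw":{"type":"array"},"grip_force":{"type":"number"}},"required":["offset","delta_rot","jaw"]}

```bash
ls; mkdir -p pics; cat > h.py <<'E'
import numpy as np, cv2
from rig import get_obs, imaging, order, bot
def cam(name):
    o=get_obs(); im=imaging.get_image(name)
    if name=="wrist":
        T=np.array(im["tool_from_camera"]); R=np.array(o["tool_rot"]); 
        im["rotation"]=R@T[:3,:3]; im["xyz"]=np.array(o["eef_pos"])+R@T[:3,3]
    im["xyz"]=np.array(im["xyz"]); im["rotation"]=np.array(im["rotation"]); return im
def ray(im,u,v):
    d=np.array([(u-im["cx"])/im["fx"],-(v-im["cy"])/im["fy"],-1.0]); return im["rotation"]@d
def onplane(im,u,v,z):
    d=ray(im,u,v); p=im["xyz"]; return p+d*(z-p[2])/d[2]
def cloud(im):
    v,u=np.mgrid[:420,:560]; z=im["z_map"]
    d=np.stack([(u-im["cx"])/im["fx"]*z,-(v-im["cy"])/im["fy"]*z,-z],-1)
    return d@im["rotation"].T+im["xyz"]
E
python3 - <<'E'
from h import *
o=get_obs(); print({k:np.round(v,3).tolist() for k,v in o.items()})
for n in("top","scene"):
    im=cam(n); cv2.imwrite(f"pics/{n}0.png",im["frame"]); print(n,{k:np.round(v,4).tolist() for k,v in im.items() if k not in("frame","z_map")})
    np.savez(f"{n}0.npz",**im)
print(bot.pinch_z,[a for a in dir(bot) if a[0]!='_'],[a for a in dir(imaging) if a[0]!='_'])
E
```

```text
pics
{'clock': 0.0, 'joints': [1.534, 0.386, 0.007, -0.001, -1.194, -0.259], 'dq': [0.001, 0.001, -0.002, -0.001, 0.001, -0.0], 'joint_torque': [0.0, -39.229, 18.84, 4.186, -0.005, -0.0], 'eef_pos': [0.182, 0.597, 0.23], 'tool_rot': [[0.957, -0.292, -0.001], [-0.292, -0.957, -0.002], [0.0, 0.002, -1.0]], 'wrist_force': [-0.239, 0.217, -0.527], 'ft_torque': [-0.096, 0.03, -0.043], 'finger_force': 0.0, 'width': 0.085}
top {'fx': 523.1508, 'fy': 523.1508, 'cx': 284.3757, 'cy': 207.3107, 'xyz': [0.4577, 0.0341, 1.4875], 'rotation': [[0.0137, 0.9922, -0.1237], [-0.9999, 0.0126, -0.0102], [-0.0085, 0.1238, 0.9923]]}
scene {'fx': 447.0495, 'fy': 447.0495, 'cx': 280.1795, 'cy': 216.7355, 'xyz': [1.6024, -0.0191, 0.7443], 'rotation': [[0.0467, -0.5363, 0.8428], [0.9989, 0.0226, -0.0409], [0.0029, 0.8437, 0.5367]]}
0.0187 ['PlanningError', 'pinch_z'] ['get_image']
```

View pics/top0.png

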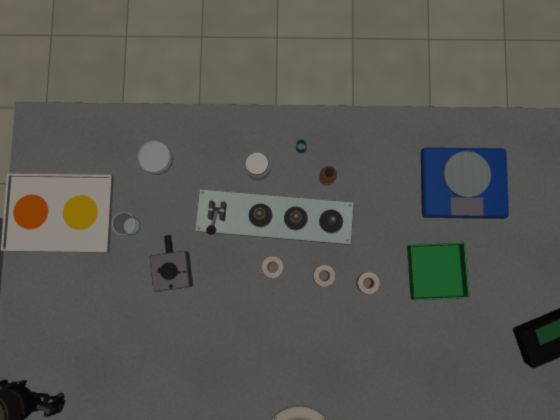

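View pics/scene0.png

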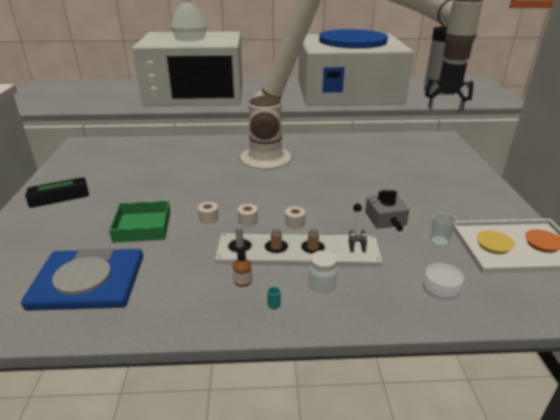

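```bash
python3 - <<'E'
import cv2,numpy as np
f=cv2.imread("pics/top0.png"); g=cv2.imread("pics/scene0.png")
a=cv2.resize(f[230:300,135:205],None,fx=5.5,fy=5.5,interpolation=cv2.INTER_CUBIC)
b=cv2.resize(g[170:240,350:420],(385,385),interpolation=cv2.INTER_CUBIC)
c=cv2.resize(f[185:300,190:380],(770,200+0),interpolation=cv2.INTER_CUBIC)
cv2.imwrite("pics/c1.png",cv2.convertScaleAbs(np.vstack([np.hstack([a,b]),c]),alpha=1.6))
E
```

```text
(no output)
```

View pics/c1.png

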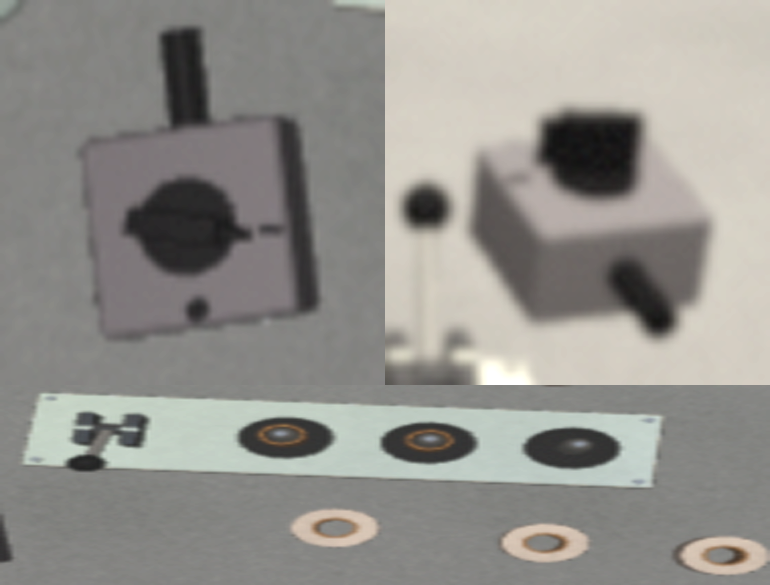

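```bash
cat > m.py <<'E'
from h import *
im=cam("top"); np.savez("top_l.npz",**im); f=im["frame"].astype(int); P=cloud(im)
B,G,R=f[...,0],f[...,1],f[...,2]
hsv=cv2.cvtColor(im["frame"],cv2.COLOR_BGR2HSV)
def blobs(mask,amin):
    c,_=cv2.findContours(mask.astype(np.uint8),cv2.RETR_EXTERNAL,cv2.CHAIN_APPROX_NONE)
    return [x for x in c if cv2.contourArea(x)>amin]
E
python3 - <<'E'
from m import *
print("bench z",np.median(P[300:400,200:400,2]))
for p in [(230,215),(272,257),(324,265),(170,255),(260,215),(331,221),(440,270),(211,230)]: print(p,f[p[1],p[0]],hsv[p[1],p[0]],P[p[1],p[0]].round(3))
# plate
m=(np.abs(P[...,2]-.02)<.008)&(G>120)
m=cv2.morphologyEx(m.astype(np.uint8),cv2.MORPH_CLOSE,np.ones((5,5)))
for c in blobs(m,800):
    r=cv2.minAreaRect(c); pts=[onplane(im,u,v,.02)[:2].round(4).tolist() for u,v in cv2.boxPoints(r)]
    print("plate",r,pts)
for nm,z,lo,hi,am in (("roll",.045,.032,.06,60),("box",.06,.05,.07,300)):
    m=(P[...,2]>lo)&(P[...,2]<hi)
    for c in blobs(m,am):
        r=cv2.minAreaRect(c); print(nm,np.round(r[0],1),np.round(r[1],1),round(r[2],1),onplane(im,*r[0],z).round(4),[onplane(im,u,v,z)[:2].round(3).tolist() for u,v in cv2.boxPoints(r)] if nm=="box" else "")
m=(hsv[...,0]>45)&(hsv[...,0]<75)&(hsv[...,1]>120)&(np.arange(560)<500)
for c in blobs(m,300):
    r=cv2.minAreaRect(c);print("tray",r,onplane(im,*r[0],.03),[onplane(im,u,v,.045)[:2].round(3).tolist() for u,v in cv2.boxPoints(r)])
E
```

```text
bench z -0.00011701231627769815
(230, 215) [124 131 123] [ 64  16 131] [0.616 0.202 0.026]
(272, 257) [109 118 128] [ 14  38 128] [0.5   0.081 0.045]
(324, 265) [107 116 126] [ 14  38 126] [ 0.48  -0.062  0.043]
(170, 255) [77 76 80] [173  13  80] [0.501 0.357 0.064]
(260, 215) [49 52 52] [30 15 52] [0.612 0.114 0.079]
(331, 221) [48 50 51] [20 15 51] [ 0.598 -0.078  0.078]
(440, 270) [43 89 28] [ 67 175  89] [ 0.471 -0.389  0.007]
(211, 230) [27 27 27] [ 0  0 27] [0.566 0.239 0.123]
plate ((274.228759765625, 216.06201171875), (154.71731567382812, 40.53432083129883), 4.864514350891113) [[0.574, 0.2987], [0.6892, 0.2929], [0.6571, -0.1448], [0.5428, -0.1349]]
roll [544.  339.2] [45.3 50.5] 67.1 [ 0.2897 -0.6525  0.045 ] 
roll [368.  282.5] [21. 22.] 90.0 [ 0.4339 -0.1819  0.045 ] 
roll [324.5 275.5] [21. 21.] 90.0 [ 0.4512 -0.0633  0.045 ] 
roll [272.2 266.8] [21.2 20.5] 45.0 [0.473  0.0798 0.045 ] 
roll [438.8 270.9] [56.  56.8] 86.2 [ 0.4678 -0.3752  0.045 ] 
roll [169.  262.2] [54.6 38.7] 82.9 [0.4814 0.3637 0.045 ] 
roll [121.2 222.8] [11.2 20.2] 16.4 [0.5885 0.5013 0.045 ] 
roll [465.5 182.5] [69. 85.] 90.0 [ 0.7137 -0.4549  0.045 ] 
roll [153.8 156.8] [31.8 31.1] 45.0 [0.7765 0.4191 0.045 ] 
roll [301.  144.5] [11. 10.] 90.0 [0.8167 0.0044 0.045 ] 
box [544. 338.] [37.2 46.5] 66.6 [ 0.2947 -0.6456  0.06  ] [[0.314, -0.57], [0.364, -0.686], [0.276, -0.721], [0.226, -0.606]]
box [169.5 270.9] [37.1 37.6] 82.6 [0.4578 0.3581 0.06  ] [[0.5, 0.417], [0.515, 0.316], [0.416, 0.299], [0.401, 0.4]]
tray ((437.9051818847656, 270.91339111328125), (54.76163864135742, 58.39425277709961), 87.39744567871094) [ 0.4680002  -0.37695755  0.03      ] [[0.538, -0.291], [0.547, -0.451], [0.399, -0.453], [0.39, -0.295]]
```

move_arm:
  offset:
    - [0.0445,0.0197,0]
    - [0.0445,0.0197,0]
    - [0.0445,0.0197,0]
    - [0.0445,0.0197,0]
    - [0.0445,0.0197,0]
    - [0.0445,0.0197,0]
    - [0.0445,0.0197,0]
    - [0.0445,0.0197,0]
    - [0.0445,0.0197,0]
    - [0.0445,0.0197,0]
    - [0,0,0]
    - [0,0,0]
  delta_rot:
    - [0,0,0]
    - [0,0,0]
    - [0,0,0]
    - [0,0,0]
    - [0,0,0]
    - [0,0,0]
    - [0,0,0]
    - [0,0,0]
    - [0,0,0]
    - [0,0,0]
    - [0,0,-0.078]
    - [0,0,-0.078]
  jaw: [0,0,0,0,0,0,0,0,0,0,0,0]
  grip_force: 40

```text
clock: 1.15
eef_pos: [0.4597, 0.3573, 0.2307]
tool_rot: [[0.999, -0.049, -0.001], [-0.049, -0.999, -0.001], [-0.001, 0.001, -1.0]]
wrist_force: [-0.8, 0.1, -0.7]
width: 0.0852
finger_force: 0.0
```

move_arm:
  offset:
    - [0,0,0]
    - [0,0,0]
    - [0,0,0]
    - [0,0,0]
    - [0,0,0]
    - [0,0,0]
    - [0,0,0]
    - [0,0,0]
    - [0,0,0]
    - [0,0,0]
    - [0,0,0]
    - [0,0,0]
  delta_rot:
    - [0,0,-0.078]
    - [0,0,-0.078]
    - [0,0,-0.078]
    - [0,0,-0.078]
    - [0,0,-0.078]
    - [0,0,-0.078]
    - [0,0,-0.078]
    - [0,0,-0.078]
    - [0,0,-0.078]
    - [0,0,-0.078]
    - [0,0,-0.078]
    - [0,0,-0.078]
  jaw: [0,0,0,0,0,0,0,0,0,0,0,0]

```text
clock: 2.15
eef_pos: [0.4581, 0.3591, 0.2309]
tool_rot: [[0.145, 0.989, -0.001], [0.989, -0.145, -0.001], [-0.001, -0.001, -1.0]]
wrist_force: [-0.4, 0.3, -0.0]
width: 0.0855
finger_force: 0.0
```

```bash
python3 - <<'E'
from h import *
im=cam("wrist"); np.savez("w1.npz",**im); cv2.imwrite("pics/w1.png",cv2.convertScaleAbs(im["frame"],alpha=1.5))
o=get_obs(); print(o["joints"],o["eef_pos"],np.round(o["tool_rot"],3).tolist()); print(im["xyz"],im["tool_from_camera"])
E
```

```text
[ 9.42725848e-01  3.12614929e-01 -1.00855208e-01 -2.12152191e-04
 -1.15814132e+00  2.05743310e+00] [0.45814804 0.35905333 0.23091504] [[0.141, 0.99, -0.001], [0.99, -0.141, -0.001], [-0.001, -0.001, -1.0]]
[0.46945091 0.44000766 0.37305081] [[-2.44108982e-04  9.47015304e-01  3.21188348e-01  8.16479502e-02]
 [ 9.99999920e-01  3.33210515e-04 -2.22444229e-04 -6.13225034e-04]
 [-3.17681424e-04  3.21188268e-01 -9.47015309e-01 -1.42192722e-01]
 [ 0.00000000e+00  0.00000000e+00  0.00000000e+00  1.00000000e+00]]
```

View pics/w1.png

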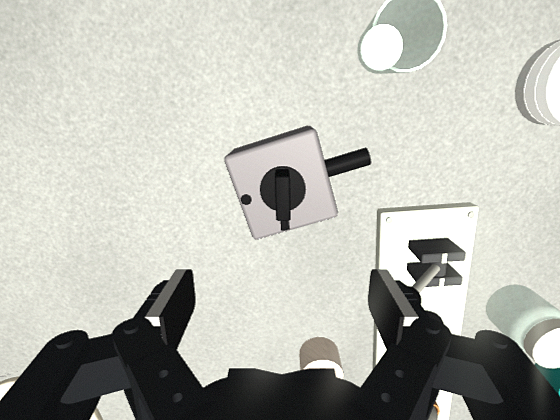

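```bash
python3 - <<'E'
from h import *
im=dict(np.load("w1.npz")); P=cloud(im)
m=((np.abs(P[...,2]-.06)<.006)|((P[...,2]>.06)&(P[...,2]<.12)))
m[270:]=0; m[:100]=0; m[:,400:]=0; m[:,:200]=0
m=m.astype(np.uint8)
c=max(cv2.findContours(m,cv2.RETR_EXTERNAL,cv2.CHAIN_APPROX_NONE)[0],key=cv2.contourArea)
W=np.array([onplane(im,u,v,.06)[:2] for u,v in c[:,0]],np.float32)
print(cv2.minAreaRect(W))
h=(P[...,2]>.092)&(P[...,2]<.108)&(m>0); Q=P[h]; print(h.sum(),Q.mean(0))
W2=np.array([onplane(im,u,v,.1)[:2] for v,u in np.argwhere(h)],np.float32); r=cv2.minAreaRect(W2); print(r, cv2.boxPoints(r))
E
```

```text
((0.45903870463371277, 0.3599070906639099), (0.09824813902378082, 0.09837442636489868), 8.829030990600586)
741 [0.45871761 0.35771101 0.09894819]
((0.45845332741737366, 0.3551817238330841), (0.054120223969221115, 0.0138355428352952), 83.41331481933594) [[0.44847724 0.32909375]
 [0.46222147 0.32750672]
 [0.46842942 0.3812697 ]
 [0.45468518 0.38285673]]
```

move_arm:
  offset:
    - [0.0016,0.001,0.0356]
    - [0,0,0.0356]
    - [0,0,0.0356]
    - [0,0,0.0356]
    - [0,0,0.0356]
    - [0,0,0.0356]
    - [0,0,0]
    - [0,0,0]
    - [0,0,0]
    - [0,0,0]
    - [0,0,0]
    - [0,0,0]
  delta_rot:
    - [0,0,-0.017]
    - [0,0,0]
    - [0,0,0]
    - [0,0,0]
    - [0,0,0]
    - [0,0,0]
    - [0,0,0]
    - [0,0,0]
    - [0,0,0]
    - [0,0,0]
    - [0,0,0]
    - [0,0,0]
  jaw: [0,0,0,0,0,0.6,1,1,1,1,1,1]
  grip_force: 60

```text
clock: 3.2
eef_pos: [0.4596, 0.3614, 0.0733]
tool_rot: [[0.124, 0.992, 0.002], [0.992, -0.124, 0.003], [0.003, 0.002, -1.0]]
wrist_force: [-4.2, 0.9, 5.6]
width: 0.0129
finger_force: 59.5
```

move_arm:
  offset:
    - [0,0,0]
    - [0,0,0]
    - [0,0,0]
    - [0,0,0]
    - [0,0,0]
    - [0,0,0]
    - [0,0,0]
    - [0,0,0]
    - [0,0,0]
    - [0,0,0]
    - [0,0,0]
    - [0,0,0]
  delta_rot:
    - [0,0,0.07]
    - [0,0,0.07]
    - [0,0,0.07]
    - [0,0,0.07]
    - [0,0,0.07]
    - [0,0,0.07]
    - [0,0,0.07]
    - [0,0,0.07]
    - [0,0,0.07]
    - [0,0,0.07]
    - [0,0,0.07]
    - [0,0,0.07]
  jaw: [1,1,1,1,1,1,1,1,1,1,1,1]

```text
clock: 4.2
eef_pos: [0.4613, 0.3596, 0.0733]
tool_rot: [[0.992, 0.123, 0.004], [0.123, -0.992, -0.0], [0.004, 0.001, -1.0]]
wrist_force: [3.2, -5.7, 4.5]
width: 0.0131
finger_force: 61.4
```

move_arm:
  offset:
    - [0,0,0]
    - [0,0,0]
    - [0,0,0]
  delta_rot:
    - [0,0,0.02]
    - [0,0,0]
    - [0,0,0]
  jaw: [1,1,1]

```text
clock: 4.45
eef_pos: [0.4613, 0.3596, 0.0734]
tool_rot: [[0.995, 0.101, 0.004], [0.101, -0.995, -0.001], [0.004, 0.001, -1.0]]
wrist_force: [3.8, -4.6, 3.9]
width: 0.0128
finger_force: 65.8
```

```bash
python3 -c "
from h import *
o=get_obs(); R=np.array(o['tool_rot']); print(np.degrees(np.arctan2(R[1,1],R[0,1])),o['ft_torque'],o['wrist_force'],o['width'])"
```

```text
-84.2037677040789 [-1.51271324 -1.13207995  1.15874654] [ 3.84487827 -4.63816206  3.92503453] 0.012849488304245146
```

move_arm:
  offset:
    - [0,0,0]
    - [0,0,0]
    - [0,0,-0.02]
    - [0,0,-0.04]
    - [0,0,-0.05]
    - [0,0,-0.05]
    - [0,0,-0.05]
    - [0,0,0]
    - [0,0,0]
    - [0,0,0]
    - [0,0,0]
    - [0,0,0]
  delta_rot:
    - [0,0,0]
    - [0,0,0]
    - [0,0,0]
    - [0,0,0]
    - [0,0,0]
    - [0,0,0.079]
    - [0,0,0.079]
    - [0,0,0.079]
    - [0,0,0.079]
    - [0,0,0.079]
    - [0,0,0.079]
    - [0,0,0.079]
  jaw: [0.3,0,0,0,0,0,0,0,0,0,0,0]

```text
clock: 5.45
eef_pos: [0.4589, 0.3605, 0.2289]
tool_rot: [[0.711, -0.703, -0.0], [-0.703, -0.711, 0.001], [-0.001, -0.001, -1.0]]
wrist_force: [-0.6, 0.5, 0.7]
width: 0.0853
finger_force: 0.0
```

move_arm:
  offset:
    - [0,0,0]
    - [0,0,0]
    - [0,0,0]
    - [0,0,0]
    - [0,0,0]
    - [0,0,0]
    - [0,0,0]
    - [0,0,0]
  delta_rot:
    - [0,0,0.079]
    - [0,0,0.079]
    - [0,0,0.079]
    - [0,0,0.079]
    - [0,0,0.079]
    - [0,0,0.079]
    - [0,0,0.079]
    - [0,0,0]
  jaw: [0,0,0,0,0,0,0,0]

```text
clock: 6.12
eef_pos: [0.459, 0.3605, 0.2287]
tool_rot: [[-0.073, -0.997, -0.0], [-0.997, 0.073, 0.001], [-0.001, 0.0, -1.0]]
wrist_force: [0.2, 0.5, 0.2]
width: 0.0858
finger_force: 0.0
```

```bash
python3 - <<'E'
from h import *
im=cam("wrist"); np.savez("w2.npz",**im); cv2.imwrite("pics/w2.png",cv2.convertScaleAbs(im["frame"],alpha=1.3))
o=get_obs(); print(o["joints"],o["eef_pos"],np.round(o["tool_rot"],3).tolist())
P=cloud(im); h=(P[...,2]>.09)&(P[...,2]<.108)&(np.hypot(P[...,0]-.459,P[...,1]-.36)<.05)
W2=np.array([onplane(im,u,v,.1)[:2] for v,u in np.argwhere(h)],np.float32); r=cv2.minAreaRect(W2); print(r, cv2.boxPoints(r))
E
```

```text
[ 9.42795429e-01  3.16301719e-01 -1.01146044e-01 -4.48728505e-04
 -1.15308858e+00 -1.01148912e+00] [0.4590158  0.36042416 0.22870126] [[-0.069, -0.998, -0.0], [-0.998, 0.069, 0.0], [-0.0, 0.0, -1.0]]
((0.45301783084869385, 0.3557332456111908), (0.054320886731147766, 0.015948399901390076), 8.247701644897461) [[0.42499438 0.35972872]
 [0.42728224 0.3439453 ]
 [0.48104128 0.35173777]
 [0.47875342 0.3675212 ]]
```

View pics/w2.png

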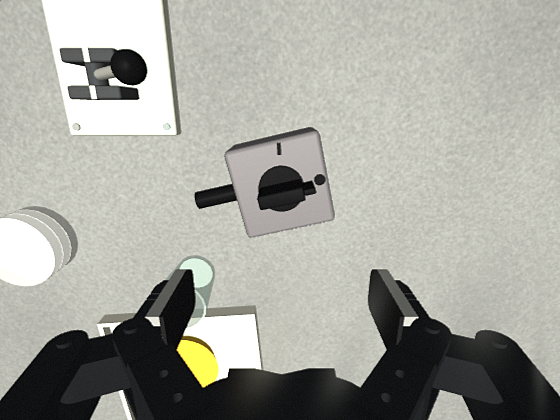

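move_arm:
  offset:
    - [0.0379,-0.0324,0]
    - [0.0379,-0.0324,0]
    - [0.0379,-0.0324,0]
    - [0.0379,-0.0324,0]
    - [0.0379,-0.0324,0]
    - [0.0379,-0.0324,0]
    - [0.0379,-0.0324,0]
    - [0,0,0]
    - [0,0,0]
  delta_rot:
    - [0,0,0]
    - [0,0,0]
    - [0,0,0]
    - [0,0,0]
    - [0,0,0]
    - [0,0,0]
    - [0,0,0]
    - [0,0,0]
    - [0,0,0]
  jaw: [0,0,0,0,0,0,0,0,0]

```text
clock: 6.92
eef_pos: [0.6155, 0.1479, 0.228]
tool_rot: [[-0.072, -0.997, -0.001], [-0.997, 0.072, -0.0], [0.0, 0.001, -1.0]]
wrist_force: [-0.0, -0.1, -0.2]
width: 0.0856
finger_force: 0.0
```

```bash
python3 - <<'E'
from h import *
im=cam("wrist"); np.savez("w3.npz",**im); cv2.imwrite("pics/w3.png",cv2.convertScaleAbs(im["frame"],alpha=1.3))
o=get_obs(); print(o["joints"],o["eef_pos"],np.round(o["tool_rot"],3).tolist())
P=cloud(im)
for z,lo,hi in((.065,.060,.068),(.081,.0755,.09)):
    m=(P[...,2]>lo)&(P[...,2]<hi)
    for c in cv2.findContours(m.astype(np.uint8),cv2.RETR_EXTERNAL,cv2.CHAIN_APPROX_NONE)[0]:
        if cv2.contourArea(c)<15: continue
        (u,v),r=cv2.minEnclosingCircle(c); print(z,(round(u),round(v)),round(r,1),onplane(im,u,v,z).round(4),P[m&(cv2.drawContours(np.zeros((420,560),np.uint8),[c],-1,1,-1)>0)].mean(0).round(4))
E
```

```text
[ 4.93063486e-01  4.00104008e-01  2.41475865e-02 -4.57300634e-04
 -1.19532169e+00 -5.63729704e-01] [0.61486234 0.1491195  0.2282475 ] [[-0.071, -0.997, -0.001], [-0.997, 0.071, 0.0], [-0.0, 0.001, -1.0]]
0.065 (276, 277) 21.4 [0.628  0.2483 0.065 ] [0.6287 0.2506 0.0616]
0.065 (286, 264) 7.0 [0.6156 0.2325 0.065 ] [0.6171 0.2337 0.0639]
0.065 (276, 252) 22.2 [0.6256 0.2168 0.065 ] [0.6258 0.2187 0.0616]
0.065 (150, 175) 31.1 [0.747 0.121 0.065] [0.7326 0.1153 0.0621]
0.065 (275, 160) 15.8 [0.6184 0.115  0.065 ] [0.6182 0.115  0.0642]
0.065 (274, 50) 19.9 [0.6117 0.0162 0.065 ] [0.6111 0.0161 0.0641]
0.081 (304, 273) 10.7 [0.5971 0.2359 0.081 ] [0.5986 0.2349 0.0831]
0.081 (275, 162) 7.6 [0.6182 0.1143 0.081 ] [0.6182 0.1151 0.0794]
0.081 (136, 182) 34.1 [0.7538 0.1234 0.081 ] [0.752  0.1233 0.0843]
0.081 (275, 47) 10.0 [0.6108 0.0169 0.081 ] [0.6112 0.0166 0.0793]
```

View pics/w3.png

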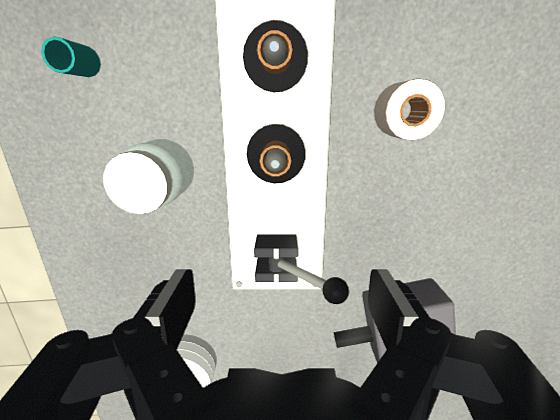

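move_arm:
  offset:
    - [0.045,-0.0077,0]
    - [0,0,0.0377]
    - [0,0,0.0377]
    - [0,0,0.0377]
    - [0,0,0.0377]
    - [0,0,0.0377]
    - [0,0,0.0377]
    - [0,0,0.0377]
    - [0,0,0]
    - [0,0,0]
    - [0,0,0]
    - [0,0,0]
  delta_rot:
    - [0,0,0]
    - [0,0,0]
    - [0,0,0]
    - [0,0,0]
    - [0,0,0]
    - [0,0,0]
    - [0,0,0]
    - [0,0,0]
    - [0,0,0]
    - [0,0,0]
    - [0,0,0]
    - [0,0,0]
  jaw: [0,0,0,0,0,0,0,0,1,1,1,1]
  grip_force: 25

```text
clock: 7.97
eef_pos: [0.6196, 0.1168, 0.0332]
tool_rot: [[-0.069, -0.998, 0.004], [-0.998, 0.069, 0.002], [-0.002, -0.004, -1.0]]
wrist_force: [-0.1, 0.2, 0.2]
width: 0.0389
finger_force: 0.0
```

move_arm:
  offset:
    - [0,0,0]
    - [0,0,0]
  delta_rot:
    - [0,0,0]
    - [0,0,0]
  jaw: [1,1]

```text
clock: 8.13
eef_pos: [0.6195, 0.1166, 0.0333]
tool_rot: [[-0.07, -0.998, 0.004], [-0.998, 0.07, 0.002], [-0.002, -0.004, -1.0]]
wrist_force: [-1.5, 1.8, 6.2]
width: 0.0306
finger_force: 27.4
```

move_arm:
  offset:
    - [0,0,-0.0371]
    - [0,0,-0.0371]
    - [0,0,-0.0371]
    - [0,0,-0.0371]
    - [0,0,-0.0371]
    - [0,0,-0.0371]
    - [0.0468,0.0102,0]
    - [0.0468,0.0102,0]
    - [0.0468,0.0102,0]
    - [0.0468,0.0102,0]
    - [0.0468,0.0102,0]
    - [0.0468,0.0102,0]
  delta_rot:
    - [0,0,0]
    - [0,0,0]
    - [0,0,0]
    - [0,0,0]
    - [0,0,0]
    - [0,0,0]
    - [0,0,0]
    - [0,0,0]
    - [0,0,0]
    - [0,0,0]
    - [0,0,0]
    - [0,0,0]
  jaw: [1,1,1,1,1,1,1,1,1,1,1,1]

```text
clock: 9.13
eef_pos: [0.5565, -0.0927, 0.1985]
tool_rot: [[-0.071, -0.997, 0.001], [-0.997, 0.071, 0.0], [-0.0, -0.001, -1.0]]
wrist_force: [0.9, -1.1, -1.4]
width: 0.0304
finger_force: 27.9
```

move_arm:
  offset:
    - [0.0468,0.0102,0]
    - [0.0468,0.0102,0]
    - [0.0468,0.0102,0]
    - [0.0468,0.0102,0]
    - [0.0468,0.0102,0]
    - [0.0468,0.0102,0]
    - [0.0468,0.0102,0]
    - [0.0468,0.0102,0]
    - [0.0468,0.0102,0]
    - [0,0,0]
  delta_rot:
    - [0,0,0]
    - [0,0,0]
    - [0,0,0]
    - [0,0,0]
    - [0,0,0]
    - [0,0,0]
    - [0,0,0]
    - [0,0,0]
    - [0,0,0]
    - [0,0,0]
  jaw: [1,1,1,1,1,1,1,1,1,1]

```text
clock: 9.97
eef_pos: [0.464, -0.4063, 0.1979]
tool_rot: [[-0.077, -0.997, 0.0], [-0.997, 0.077, -0.001], [0.001, -0.001, -1.0]]
wrist_force: [0.4, 0.3, 1.0]
width: 0.0303
finger_force: 27.9
```

move_arm:
  offset:
    - [-0.006,-0.005,0.0386]
    - [0,0,0.0386]
    - [0,0,0.0386]
    - [0,0,0.0386]
    - [0,0,0.0386]
    - [0,0,0.0386]
    - [0,0,0]
    - [0,0,0]
    - [0,0,0]
    - [0,0,0]
    - [0,0,0]
    - [0,0,-0.02]
  delta_rot:
    - [0,0,0]
    - [0,0,0]
    - [0,0,0]
    - [0,0,0]
    - [0,0,0]
    - [0,0,0]
    - [0,0,0]
    - [0,0,0]
    - [0,0,0]
    - [0,0,0]
    - [0,0,0]
    - [0,0,0]
  jaw: [1,1,1,1,1,1,1,0.4,0.2,0,0,0]

```text
clock: 10.97
eef_pos: [0.469, -0.3963, 0.038]
tool_rot: [[-0.072, -0.997, -0.003], [-0.997, 0.072, 0.002], [-0.002, 0.003, -1.0]]
wrist_force: [-0.9, -0.3, -0.6]
width: 0.0851
finger_force: 0.0
```

move_arm:
  offset:
    - [0,0,-0.045]
    - [0,0,-0.05]
    - [0,0,-0.05]
    - [0,0,-0.05]
    - [0,0,-0.03]
    - [0,0,0]
  delta_rot:
    - [0,0,0]
    - [0,0,0]
    - [0,0,0]
    - [0,0,0]
    - [0,0,0]
    - [0,0,0]
  jaw: [0,0,0,0,0,0]

```text
clock: 11.47
eef_pos: [0.473, -0.3991, 0.2165]
tool_rot: [[-0.07, -0.997, 0.013], [-0.998, 0.07, -0.008], [0.008, -0.014, -1.0]]
wrist_force: [0.1, -0.7, 0.1]
width: 0.0855
finger_force: 0.0
```

```bash
cat > see.py <<'E'
import sys
from h import *
im=cam(sys.argv[1]); np.savez("last.npz",**im); cv2.imwrite(f"pics/{sys.argv[2]}.png",cv2.convertScaleAbs(im["frame"],alpha=1.3))
o=get_obs(); print(o["clock"],np.round(o["eef_pos"],4),np.round(o["tool_rot"],4).tolist(),np.round(o["joints"],2))
E
cat > tgt.py <<'E'
import sys
from h import *
o=get_obs(); R=np.array(o["tool_rot"]); d=np.array([float(a) for a in sys.argv[1:4]])-o["eef_pos"]
t=R.T@d/.75; n=int(np.ceil(np.linalg.norm(t)*.75/.037)); print("units",t.round(4),"rows",n,"each",(t/n).round(4), "yaw_y",np.degrees(np.arctan2(R[1,1],R[0,1])).round(2),"eef",np.round(o["eef_pos"],4))
E
python3 see.py wrist w4; python3 tgt.py 0.611 0.0163 0.2
```

```text
11.5167 [ 0.4718 -0.398   0.213 ] [[-0.0709, -0.9974, 0.0087], [-0.9975, 0.0709, -0.0046], [0.004, -0.009, -1.0]] [-0.44  0.38 -0.05  0.   -1.13  0.37]
units [-0.5642 -0.1459  0.0164] rows 12 each [-0.047  -0.0122  0.0014] yaw_y 175.94 eef [ 0.4718 -0.398   0.213 ]
```

View pics/w4.png

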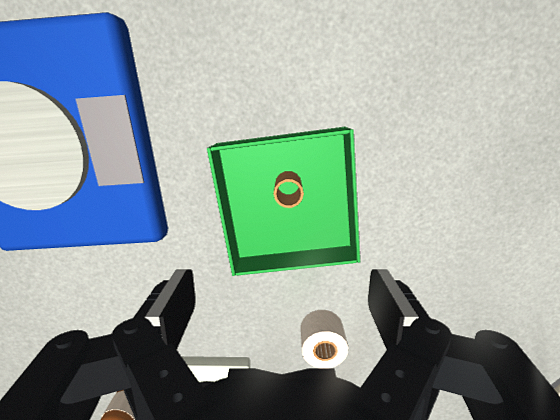

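move_arm:
  offset:
    - [-0.047,-0.0122,0]
    - [-0.047,-0.0122,0]
    - [-0.047,-0.0122,0]
    - [-0.047,-0.0122,0]
    - [-0.047,-0.0122,0]
    - [-0.047,-0.0122,0]
    - [-0.047,-0.0122,0]
    - [-0.047,-0.0122,0]
    - [-0.047,-0.0122,0]
    - [-0.047,-0.0122,0]
    - [-0.047,-0.0122,0]
    - [-0.047,-0.0122,0]
  delta_rot:
    - [0,0,0]
    - [0,0,0]
    - [0,0,0]
    - [0,0,0]
    - [0,0,0]
    - [0,0,0]
    - [0,0,0]
    - [0,0,0]
    - [0,0,0]
    - [0,0,0]
    - [0,0,0]
    - [0,0,0]
  jaw: [0,0,0,0,0,0,0,0,0,0,0,0]

```text
clock: 12.52
eef_pos: [0.6094, 0.0187, 0.2072]
tool_rot: [[-0.071, -0.997, -0.001], [-0.997, 0.071, 0.0], [0.0, 0.001, -1.0]]
wrist_force: [0.1, -0.1, 0.5]
width: 0.0857
finger_force: 0.0
```

move_arm:
  offset:
    - [0,0,0]
    - [0,0,0]
    - [0,0,0]
  delta_rot:
    - [0,0,0]
    - [0,0,0]
    - [0,0,0]
  jaw: [0,0,0]

```text
clock: 12.77
eef_pos: [0.6092, 0.0169, 0.207]
tool_rot: [[-0.071, -0.997, -0.002], [-0.997, 0.071, -0.0], [0.0, 0.002, -1.0]]
wrist_force: [-0.1, -1.2, 0.5]
width: 0.0855
finger_force: 0.0
```

```bash
python3 tgt.py 0.611 0.0163 0.033
```

```text
units [ 0.0006 -0.0029  0.232 ] rows 5 each [ 0.0001 -0.0006  0.0464] yaw_y 175.94 eef [0.6092 0.0169 0.207 ]
```

move_arm:
  offset:
    - [0,-0.0029,0.0387]
    - [0,0,0.0387]
    - [0,0,0.0387]
    - [0,0,0.0387]
    - [0,0,0.0387]
    - [0,0,0.0385]
    - [0,0,0]
    - [0,0,0]
    - [0,0,0]
    - [0,0,0]
    - [0,0,0]
    - [0,0,0]
  delta_rot:
    - [0,0,0]
    - [0,0,0]
    - [0,0,0]
    - [0,0,0]
    - [0,0,0]
    - [0,0,0]
    - [0,0,0]
    - [0,0,0]
    - [0,0,0]
    - [0,0,0]
    - [0,0,0]
    - [0,0,0]
  jaw: [0,0,0,0,0,0,1,1,1,1,1,1]

```text
clock: 13.77
eef_pos: [0.6135, 0.0169, 0.0362]
tool_rot: [[-0.071, -0.997, 0.004], [-0.998, 0.071, 0.001], [-0.001, -0.004, -1.0]]
wrist_force: [-0.0, -0.3, 4.8]
width: 0.0303
finger_force: 27.0
```

move_arm:
  offset:
    - [0,0,0]
    - [0,0,-0.0371]
    - [0,0,-0.0371]
    - [0,0,-0.0371]
    - [0,0,-0.0371]
    - [0,0,-0.0371]
    - [0,0,-0.0371]
    - [0,0,0]
    - [0,0,0]
  delta_rot:
    - [0,0,0]
    - [0,0,0]
    - [0,0,0]
    - [0,0,0]
    - [0,0,0]
    - [0,0,0]
    - [0,0,0]
    - [0,0,0]
    - [0,0,0]
  jaw: [1,1,1,1,1,1,1,1,1]

```text
clock: 14.52
eef_pos: [0.6129, 0.0172, 0.2034]
tool_rot: [[-0.071, -0.997, 0.005], [-0.997, 0.071, 0.002], [-0.002, -0.005, -1.0]]
wrist_force: [0.2, -0.7, -1.3]
width: 0.03
finger_force: 26.7
```

```bash
python3 tgt.py 0.470 -0.338 0.199
```

```text
units [0.486  0.1564 0.004 ] rows 11 each [0.0442 0.0142 0.0004] yaw_y 175.93 eef [0.6129 0.0172 0.2034]
```

move_arm:
  offset:
    - [0.0442,0.0142,0]
    - [0.0442,0.0142,0]
    - [0.0442,0.0142,0]
    - [0.0442,0.0142,0]
    - [0.0442,0.0142,0]
    - [0.0442,0.0142,0]
    - [0.0442,0.0142,0]
    - [0.0442,0.0142,0]
    - [0.0442,0.0142,0]
    - [0.0442,0.0142,0]
    - [0.0442,0.0142,0]
    - [0,0,0]
  delta_rot:
    - [0,0,0]
    - [0,0,0]
    - [0,0,0]
    - [0,0,0]
    - [0,0,0]
    - [0,0,0]
    - [0,0,0]
    - [0,0,0]
    - [0,0,0]
    - [0,0,0]
    - [0,0,0]
    - [0,0,0]
  jaw: [1,1,1,1,1,1,1,1,1,1,1,1]

```text
clock: 15.52
eef_pos: [0.4663, -0.3423, 0.1991]
tool_rot: [[-0.077, -0.997, -0.003], [-0.997, 0.077, 0.001], [-0.0, 0.003, -1.0]]
wrist_force: [1.2, 0.8, -0.8]
width: 0.0305
finger_force: 26.7
```

move_arm:
  offset:
    - [0,0,0.0386]
    - [0,0,0.0386]
    - [0,0,0.0386]
    - [0,0,0.0386]
    - [0,0,0.0386]
    - [0,0,0.0386]
    - [0,0,0]
    - [0,0,0]
    - [0,0,0]
    - [0,0,0]
    - [0,0,0]
    - [0,0,-0.02]
  delta_rot:
    - [0,0,0]
    - [0,0,0]
    - [0,0,0]
    - [0,0,0]
    - [0,0,0]
    - [0,0,0]
    - [0,0,0]
    - [0,0,0]
    - [0,0,0]
    - [0,0,0]
    - [0,0,0]
    - [0,0,0]
  jaw: [1,1,1,1,1,1,1,0.4,0.2,0,0,0]

```text
clock: 16.52
eef_pos: [0.4678, -0.3378, 0.0409]
tool_rot: [[-0.072, -0.997, -0.003], [-0.997, 0.072, 0.002], [-0.002, 0.003, -1.0]]
wrist_force: [-0.9, 0.8, -0.2]
width: 0.085
finger_force: 0.0
```

move_arm:
  offset:
    - [0,0,-0.045]
    - [0,0,-0.05]
    - [0,0,-0.05]
    - [0,0,-0.05]
    - [0,0,-0.03]
    - [0,0,0]
    - [0,0,0]
  delta_rot:
    - [0,0,0]
    - [0,0,0]
    - [0,0,0]
    - [0,0,0]
    - [0,0,0]
    - [0,0,0]
    - [0,0,0]
  jaw: [0,0,0,0,0,0,0]

```text
clock: 17.1
eef_pos: [0.4698, -0.3387, 0.2137]
tool_rot: [[-0.071, -0.997, 0.006], [-0.997, 0.071, -0.002], [0.001, -0.006, -1.0]]
wrist_force: [-0.9, -0.2, -0.3]
width: 0.0856
finger_force: 0.0
```

```bash
cat > rolls.py <<'E'
from m import *
m=(P[...,2]>.03)&(P[...,2]<.07)&(np.abs(P[...,0]-.53)<.2)&(np.abs(P[...,1])<.28)
for c in blobs(m,60):
    r=cv2.minAreaRect(c); print("roll?",np.round(r[0],1),np.round(r[1],1),onplane(im,*r[0],.045).round(4))
E
python3 rolls.py; python3 see.py wrist w5; python3 tgt.py 0.434 -0.182 0.2
```

```text
roll? [365.9 282. ] [17.6 21.5] [ 0.4352 -0.1762  0.045 ]
roll? [324.5 275.5] [21.2 21.2] [ 0.4512 -0.0633  0.045 ]
roll? [272.2 266.8] [21.2 20.5] [0.473  0.0798 0.045 ]
roll? [216.5 210.5] [17.2 18.3] [0.6264 0.2374 0.045 ]
roll? [327.5 179. ] [10. 17.] [ 0.7189 -0.0706  0.045 ]
17.2 [ 0.4685 -0.3381  0.2104] [[-0.0715, -0.9974, -0.0005], [-0.9974, 0.0715, 0.0009], [-0.0008, 0.0006, -1.0]] [-0.35  0.32 -0.14 -0.   -1.11  0.27]
units [-0.2043  0.0608  0.0141] rows 5 each [-0.0409  0.0122  0.0028] yaw_y 175.9 eef [ 0.4685 -0.3381  0.2104]
```

View pics/w5.png

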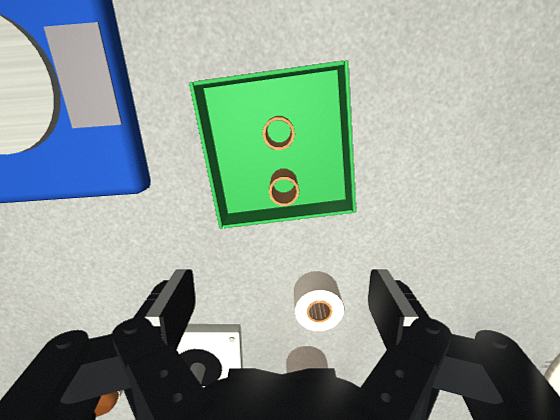

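move_arm:
  offset:
    - [-0.0409,0.0122,0.0028]
    - [-0.0409,0.0122,0.0028]
    - [-0.0409,0.0122,0.0028]
    - [-0.0409,0.0122,0.0028]
    - [-0.0409,0.0122,0.0028]
    - [0,0,0]
    - [0,0,0]
    - [0,0,0]
  delta_rot:
    - [0,0,0]
    - [0,0,0]
    - [0,0,0]
    - [0,0,0]
    - [0,0,0]
    - [0,0,0]
    - [0,0,0]
    - [0,0,0]
  jaw: [0,0,0,0,0,0,0,0]

```text
clock: 17.87
eef_pos: [0.4344, -0.1823, 0.1996]
tool_rot: [[-0.07, -0.998, -0.001], [-0.998, 0.07, -0.0], [0.0, 0.001, -1.0]]
wrist_force: [1.0, 0.1, 0.2]
width: 0.0857
finger_force: 0.0
```

```bash
cat > wroll.py <<'E'
import sys
from h import *
z=float(sys.argv[1]) if len(sys.argv)>1 else .045
im=cam("wrist"); np.savez("last.npz",**im); P=cloud(im); o=get_obs()
m=(np.abs(P[...,2]-z)<.006)
m[300:]=0
for c in cv2.findContours(m.astype(np.uint8),cv2.RETR_EXTERNAL,cv2.CHAIN_APPROX_NONE)[0]:
    if cv2.contourArea(c)<200: continue
    W=np.array([onplane(im,u,v,z)[:2] for u,v in c[:,0]],np.float32)
    (x,y),(a,b),t=cv2.fitEllipse(W); print(c[:,0].mean(0).round(),"ctr",round(x,4),round(y,4),"axes",round(a,4),round(b,4),"P",P[c[:,0,1],c[:,0,0]].mean(0).round(3))
print("eef",np.round(o["eef_pos"],4))
E
python3 wroll.py
```

```text
[ 33. 290.] ctr 0.72 -0.0898 axes 0.0179 0.0431 P [ 0.721 -0.09   0.045]
[272. 287.] ctr 0.4508 -0.0751 axes 0.0416 0.0592 P [ 0.451 -0.073  0.043]
[281. 189.] ctr 0.4336 -0.1862 axes 0.0582 0.0586 P [ 0.434 -0.186  0.043]
[230.  19.] ctr 0.466 -0.3377 axes 0.0308 0.0325 P [ 0.466 -0.338  0.046]
[228.  48.] ctr 0.4695 -0.3321 axes 0.064 0.1693 P [ 0.471 -0.317  0.043]
eef [ 0.4346 -0.1827  0.1996]
```

move_arm:
  offset:
    - [0.0047,0.001,0.0365]
    - [0,0,0.0365]
    - [0,0,0.0365]
    - [0,0,0.0365]
    - [0,0,0.0365]
    - [0,0,0.0365]
    - [0,0,0.0365]
    - [0,0,0]
    - [0,0,0]
    - [0,0,0]
    - [0,0,0]
    - [0,0,0]
  delta_rot:
    - [0,0,0]
    - [0,0,0]
    - [0,0,0]
    - [0,0,0]
    - [0,0,0]
    - [0,0,0]
    - [0,0,0]
    - [0,0,0]
    - [0,0,0]
    - [0,0,0]
    - [0,0,0]
    - [0,0,0]
  jaw: [0,0,0,0,0,0,0,0,1,1,1,1]
  grip_force: 35

```text
clock: 18.92
eef_pos: [0.4347, -0.186, 0.0101]
tool_rot: [[-0.071, -0.997, 0.004], [-0.997, 0.071, -0.0], [0.0, -0.004, -1.0]]
wrist_force: [-0.6, -0.6, -0.9]
width: 0.0597
finger_force: 37.8
```

```bash
python3 tgt.py 0.434 -0.186 0.19
```

```text
units [ 0.000e+00  1.000e-04 -2.398e-01] rows 5 each [ 0.     0.    -0.048] yaw_y 175.91 eef [ 0.4347 -0.186   0.0101]
```

move_arm:
  offset:
    - [0,0,-0.048]
    - [0,0,-0.048]
    - [0,0,-0.048]
    - [0,0,-0.048]
    - [0,0,-0.048]
    - [0,0,0]
  delta_rot:
    - [0,0,0]
    - [0,0,0]
    - [0,0,0]
    - [0,0,0]
    - [0,0,0]
    - [0,0,0]
  jaw: [1,1,1,1,1,1]

```text
clock: 19.42
eef_pos: [0.4381, -0.1868, 0.1975]
tool_rot: [[-0.069, -0.997, 0.018], [-0.998, 0.069, -0.004], [0.002, -0.018, -1.0]]
wrist_force: [1.3, -0.0, -0.8]
width: 0.0596
finger_force: 38.7
```

move_arm:
  offset:
    - [-0.0363,-0.0268,0]
    - [-0.0363,-0.0268,0]
    - [-0.0363,-0.0268,0]
    - [-0.0363,-0.0268,0]
    - [-0.0363,-0.0268,0]
    - [-0.0363,-0.0268,0]
    - [-0.0363,-0.0268,0]
    - [-0.0363,-0.0268,0]
    - [0,0,0]
    - [0,0,0]
    - [0,0,0]
    - [0,0,0]
  delta_rot:
    - [0,0,0]
    - [0,0,0]
    - [0,0,0]
    - [0,0,0]
    - [0,0,0]
    - [0,0,0]
    - [0,0,0]
    - [0,0,0]
    - [0,0,0]
    - [0,0,0]
    - [0,0,0]
    - [0,0,0]
  jaw: [1,1,1,1,1,1,1,1,1,1,1,1]

```text
clock: 20.42
eef_pos: [0.6086, 0.0192, 0.189]
tool_rot: [[-0.072, -0.997, 0.0], [-0.997, 0.072, 0.0], [-0.0, -0.0, -1.0]]
wrist_force: [-0.4, -0.3, -1.2]
width: 0.0597
finger_force: 38.6
```

```bash
cat > spin.py <<'E'
from h import *
# the roll held (white top, seen while held) and the spindles
im=cam("wrist"); np.savez("last.npz",**im); P=cloud(im); o=get_obs(); e=np.array(o["eef_pos"]); print("eef",e.round(4))
def go(m,z,am):
    for c in cv2.findContours(m.astype(np.uint8),cv2.RETR_EXTERNAL,cv2.CHAIN_APPROX_NONE)[0]:
        if cv2.contourArea(c)<am: continue
        (u,v),r=cv2.minEnclosingCircle(c); mm=m&(cv2.drawContours(np.zeros((420,560),np.uint8),[c],-1,1,-1)>0)
        print(round(z,3),(round(u),round(v)),round(r,1),onplane(im,u,v,z).round(4),P[mm].mean(0).round(4))
S=(P[...,2]>.055)&(P[...,2]<.09); go(S&(np.abs(P[...,0]-.61)<.05),.081,15)
# held roll top plane: highest cluster near eef
n=(np.hypot(P[...,0]-e[0],P[...,1]-e[1])<.035)&(P[...,2]>e[2]+.01)&(P[...,2]<e[2]+.06)
if n.sum()>50:
    zt=np.percentile(P[n][:,2],60); print("held z",zt-e[2])
    q=n&(np.abs(P[...,2]-zt)<.004); go(q,zt,50)
    c=max(cv2.findContours(q.astype(np.uint8),cv2.RETR_EXTERNAL,cv2.CHAIN_APPROX_NONE)[0],key=cv2.contourArea)
    W=np.array([onplane(im,u,v,zt)[:2] for u,v in c[:,0]],np.float32); print(cv2.fitEllipse(W))
cv2.imwrite("pics/spin.png",cv2.convertScaleAbs(im["frame"],alpha=1.3))
E
python3 spin.py
```

```text
eef [0.6087 0.0191 0.1891]
0.081 (278, 368) 21.5 [0.6237 0.1961 0.081 ] [0.6251 0.2196 0.0619]
0.081 (277, 199) 13.0 [0.611  0.0106 0.081 ] [0.611  0.0129 0.0735]
0.081 (276, 80) 14.5 [ 0.6042 -0.0827  0.081 ] [ 0.6041 -0.0832  0.0756]
held z 0.034436062746082324
0.224 (279, 300) 82.6 [0.6081 0.0116 0.2235] [0.6078 0.0169 0.2234]
((0.6079172492027283, 0.01865595392882824), (0.05907246470451355, 0.06325984001159668), 82.51309204101562)
```

View pics/spin.png

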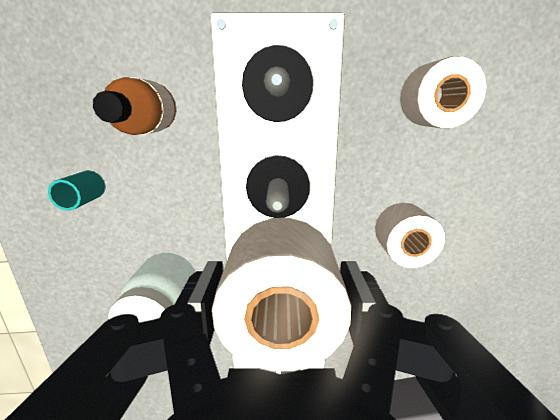

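move_arm:
  offset:
    - [0.034,-0.0011,0]
    - [0.034,-0.0011,0]
    - [0.034,-0.0011,0]
    - [0.0335,-0.0011,0]
    - [0,0,0.04]
    - [0,0,0.04]
    - [0,0,0.036]
    - [0,0,0]
    - [0,0,0]
    - [0,0,0]
  delta_rot:
    - [0,0,0]
    - [0,0,0]
    - [0,0,0]
    - [0,0,0]
    - [0,0,0]
    - [0,0,0]
    - [0,0,0]
    - [0,0,0]
    - [0,0,0]
    - [0,0,0]
  jaw: [1,1,1,1,1,1,1,1,1,1]

```text
clock: 21.3
eef_pos: [0.6066, -0.0821, 0.1036]
tool_rot: [[-0.071, -0.997, 0.003], [-0.997, 0.071, -0.001], [0.0, -0.003, -1.0]]
wrist_force: [0.0, 0.6, -0.6]
width: 0.0596
finger_force: 38.6
```

```bash
python3 tgt.py 0.6047 -0.0825 0.0306; python3 spin.py
```

```text
units [0.0007 0.0029 0.0973] rows 2 each [0.0004 0.0014 0.0487] yaw_y 175.93 eef [ 0.6066 -0.0821  0.1036]
eef [ 0.607  -0.0818  0.1041]
0.081 (283, 371) 11.0 [0.6113 0.0082 0.081 ] [0.6121 0.0118 0.0781]
held z 0.034080924947307537
0.138 (279, 303) 82.3 [ 0.6064 -0.0884  0.1382] [ 0.6057 -0.0843  0.138 ]
((0.6059411764144897, -0.08260300755500793), (0.05907898396253586, 0.0631786361336708), 80.5574722290039)
```

move_arm:
  offset:
    - [0.0007,0.0028,0]
    - [0,0,0.011]
    - [0,0,0.011]
    - [0,0,0.011]
    - [0,0,0]
    - [0,0,0]
  delta_rot:
    - [0,0,0]
    - [0,0,0]
    - [0,0,0]
    - [0,0,0]
    - [0,0,0]
    - [0,0,0]
  jaw: [1,1,1,1,1,1]

```text
clock: 21.85
eef_pos: [0.6034, -0.0825, 0.0757]
tool_rot: [[-0.071, -0.997, -0.001], [-0.997, 0.071, -0.001], [0.001, 0.001, -1.0]]
wrist_force: [1.3, -3.6, -4.1]
width: 0.0593
finger_force: 38.5
```

```bash
python3 spin.py
```

```text
eef [ 0.6033 -0.0825  0.076 ]
0.081 (282, 302) 21.5 [ 0.6036 -0.0685  0.081 ] [ 0.6034 -0.07    0.0834]
0.081 (348, 270) 10.8 [ 0.5683 -0.0853  0.081 ] [ 0.5703 -0.0905  0.0865]
0.081 (214, 270) 10.8 [ 0.6361 -0.0902  0.081 ] [ 0.6335 -0.0952  0.0864]
0.081 (282, 264) 55.5 [ 0.602  -0.0913  0.081 ] [ 0.6008 -0.1072  0.0794]
held z 0.03423086125988098
0.11 (280, 303) 82.3 [ 0.6028 -0.0889  0.1102] [ 0.6025 -0.0848  0.1101]
((0.6026860475540161, -0.08307088166475296), (0.05902077257633209, 0.06307021528482437), 81.47154235839844)
```

move_arm:
  offset:
    - [0,-0.0015,0.005]
    - [0,0,0.0125]
    - [0,0,0.0125]
    - [0,0,0.0125]
    - [0,0,0.0125]
    - [0,0,0]
    - [0,0,0]
  delta_rot:
    - [0,0,0]
    - [0,0,0]
    - [0,0,0]
    - [0,0,0]
    - [0,0,0]
    - [0,0,0]
    - [0,0,0]
  jaw: [1,1,1,1,1,1,1]

```text
clock: 22.48
eef_pos: [0.6042, -0.0824, 0.0335]
tool_rot: [[-0.071, -0.997, -0.001], [-0.997, 0.071, -0.0], [0.0, 0.001, -1.0]]
wrist_force: [3.5, -4.2, -5.1]
width: 0.0597
finger_force: 38.6
```

move_arm:
  offset:
    - [0,0,0.002]
    - [0,0,0.0015]
    - [0,0,0]
    - [0,0,0]
    - [0,0,0]
    - [0,0,0]
    - [0,0,0]
    - [0,0,0]
  delta_rot:
    - [0,0,0]
    - [0,0,0]
    - [0,0,0]
    - [0,0,0]
    - [0,0,0]
    - [0,0,0]
    - [0,0,0]
    - [0,0,0]
  jaw: [1,1,1,0.15,0,0,0,0]

```text
clock: 23.15
eef_pos: [0.6044, -0.0816, 0.033]
tool_rot: [[-0.071, -0.997, -0.0], [-0.997, 0.071, 0.0], [-0.0, 0.0, -1.0]]
wrist_force: [0.1, 0.1, 0.0]
width: 0.0855
finger_force: 0.0
```

move_arm:
  offset:
    - [0,0,-0.02]
    - [0,0,-0.035]
    - [0,0,-0.045]
    - [0,0,-0.045]
    - [0,0,-0.045]
    - [0,0,-0.035]
    - [0,0,0]
    - [0,0,0]
    - [0,0,0]
  delta_rot:
    - [0,0,0]
    - [0,0,0]
    - [0,0,0]
    - [0,0,0]
    - [0,0,0]
    - [0,0,0]
    - [0,0,0]
    - [0,0,0]
    - [0,0,0]
  jaw: [0,0,0,0,0,0,0,0,0]

```text
clock: 23.9
eef_pos: [0.6038, -0.0817, 0.2011]
tool_rot: [[-0.071, -0.997, -0.001], [-0.997, 0.071, 0.001], [-0.001, 0.001, -1.0]]
wrist_force: [-0.3, 0.7, -0.3]
width: 0.0855
finger_force: 0.0
```

```bash
python3 wroll.py .065; python3 rolls.py;  python3 tgt.py 0.4512 -0.0670 0.2
```

```text
[154. 212.] ctr 0.7281 -0.076 axes 0.0369 0.0382 P [ 0.727 -0.076  0.063]
[281. 197.] ctr 0.6034 -0.0824 axes 0.0581 0.0589 P [ 0.603 -0.083  0.063]
eef [ 0.6036 -0.0819  0.2004]
roll? [324.5 275.5] [21. 21.] [ 0.4512 -0.0633  0.045 ]
roll? [325.5 226. ] [10. 11.] [ 0.587  -0.0655  0.045 ]
roll? [216.5 210.5] [17.3 18.3] [0.6264 0.2373 0.045 ]
units [-0.0054  0.2041  0.0007] rows 5 each [-0.0011  0.0408  0.0001] yaw_y 175.91 eef [ 0.6036 -0.0819  0.2001]
```

move_arm:
  offset:
    - [-0.0011,0.0408,0]
    - [-0.0011,0.0408,0]
    - [-0.0011,0.0408,0]
    - [-0.0011,0.0408,0]
    - [-0.0011,0.0408,0]
    - [0,0,0]
    - [0,0,0]
    - [0,0,0]
  delta_rot:
    - [0,0,0]
    - [0,0,0]
    - [0,0,0]
    - [0,0,0]
    - [0,0,0]
    - [0,0,0]
    - [0,0,0]
    - [0,0,0]
  jaw: [0,0,0,0,0,0,0,0]

```text
clock: 24.67
eef_pos: [0.4526, -0.067, 0.2015]
tool_rot: [[-0.071, -0.997, -0.0], [-0.997, 0.071, -0.0], [0.0, 0.0, -1.0]]
wrist_force: [0.7, 0.3, 0.3]
width: 0.0855
finger_force: 0.0
```

```bash
python3 wroll.py; python3 rolls.py; python3 tgt.py 0.4512 -0.0670 0.2
```

```text
[272. 296.] ctr 0.4711 0.0525 axes 0.0131 0.0509 P [0.472 0.055 0.042]
[ 23. 200.] ctr 0.7301 -0.0735 axes 0.0456 0.0516 P [ 0.716 -0.078  0.045]
[282. 194.] ctr 0.4517 -0.0652 axes 0.058 0.059 P [ 0.452 -0.065  0.043]
[147. 178.] ctr 0.6203 -0.0737 axes 0.0699 0.098 P [ 0.584 -0.092  0.045]
eef [ 0.453  -0.067   0.2014]
roll? [271.4 261.8] [11.1 21.4] [0.4865 0.0824 0.045 ]
roll? [330.8 220.2] [21.2 21.9] [ 0.6031 -0.08    0.045 ]
roll? [216.7 210.5] [17.5 18.3] [0.6263 0.237  0.045 ]
roll? [327.5 179. ] [10. 17.] [ 0.7189 -0.0706  0.045 ]
units [0.0002 0.0026 0.0018] rows 1 each [0.0002 0.0026 0.0018] yaw_y 175.92 eef [ 0.4531 -0.067   0.2013]
```

move_arm:
  offset:
    - [-0.002,0.0018,0.0368]
    - [0,0,0.0368]
    - [0,0,0.0368]
    - [0,0,0.0368]
    - [0,0,0.0368]
    - [0,0,0.0368]
    - [0,0,0.0368]
    - [0,0,0]
    - [0,0,0]
    - [0,0,0]
    - [0,0,0]
    - [0,0,0]
  delta_rot:
    - [0,0,0]
    - [0,0,0]
    - [0,0,0]
    - [0,0,0]
    - [0,0,0]
    - [0,0,0]
    - [0,0,0]
    - [0,0,0]
    - [0,0,0]
    - [0,0,0]
    - [0,0,0]
    - [0,0,0]
  jaw: [0,0,0,0,0,0,0,0,1,1,1,1]

```text
clock: 25.77
eef_pos: [0.4522, -0.0652, 0.01]
tool_rot: [[-0.071, -0.997, 0.004], [-0.997, 0.071, 0.001], [-0.001, -0.004, -1.0]]
wrist_force: [0.3, -0.1, -1.1]
width: 0.0597
finger_force: 37.7
```

move_arm:
  offset:
    - [0,0,0]
    - [0,0,-0.048]
    - [0,0,-0.048]
    - [0,0,-0.048]
    - [0,0,-0.048]
    - [0,0,-0.048]
    - [0,0,0]
    - [0,0,0]
    - [0,0,0]
  delta_rot:
    - [0,0,0]
    - [0,0,0]
    - [0,0,0]
    - [0,0,0]
    - [0,0,0]
    - [0,0,0]
    - [0,0,0]
    - [0,0,0]
    - [0,0,0]
  jaw: [1,1,1,1,1,1,1,1,1]

```text
clock: 26.52
eef_pos: [0.4501, -0.0654, 0.1884]
tool_rot: [[-0.072, -0.997, -0.0], [-0.997, 0.072, 0.001], [-0.001, 0.0, -1.0]]
wrist_force: [-1.0, 0.3, -1.3]
width: 0.0593
finger_force: 38.6
```

```bash
python3 tgt.py 0.6117 0.0168 0.185
```

```text
units [-0.1248 -0.2071  0.0046] rows 5 each [-0.025  -0.0414  0.0009] yaw_y 175.89 eef [ 0.4501 -0.0654  0.1884]
```

move_arm:
  offset:
    - [-0.025,-0.0414,0]
    - [-0.025,-0.0414,0]
    - [-0.025,-0.0414,0]
    - [-0.025,-0.0414,0]
    - [-0.025,-0.0414,0]
    - [0,0,0]
    - [0,0,0.036]
    - [0,0,0.036]
    - [0,0,0.036]
    - [0,0,0]
    - [0,0,0]
    - [0,0,0]
  delta_rot:
    - [0,0,0]
    - [0,0,0]
    - [0,0,0]
    - [0,0,0]
    - [0,0,0]
    - [0,0,0]
    - [0,0,0]
    - [0,0,0]
    - [0,0,0]
    - [0,0,0]
    - [0,0,0]
    - [0,0,0]
  jaw: [1,1,1,1,1,1,1,1,1,1,1,1]

```text
clock: 27.52
eef_pos: [0.613, 0.0169, 0.108]
tool_rot: [[-0.071, -0.998, 0.001], [-0.998, 0.071, -0.001], [0.001, -0.001, -1.0]]
wrist_force: [-0.1, 0.5, -0.1]
width: 0.0593
finger_force: 38.6
```

```bash
python3 spin.py
```

```text
eef [0.6135 0.0171 0.1089]
0.081 (282, 371) 9.5 [0.6182 0.1117 0.081 ] [0.6187 0.1131 0.0803]
0.081 (284, 75) 57.4 [ 0.6037 -0.0815  0.081 ] [ 0.6036 -0.0828  0.0661]
held z 0.03383732547252093
0.143 (278, 306) 82.1 [0.6131 0.0116 0.1427] [0.6122 0.0145 0.1426]
((0.6123331785202026, 0.016289161518216133), (0.058981381356716156, 0.06299113482236862), 79.69349670410156)
```

move_arm:
  offset:
    - [0,0.0008,0]
    - [0,0,0.0138]
    - [0,0,0.0138]
    - [0,0,0.0138]
    - [0,0,0]
    - [0,0,0]
    - [0,0,0]
  delta_rot:
    - [0,0,0]
    - [0,0,0]
    - [0,0,0]
    - [0,0,0]
    - [0,0,0]
    - [0,0,0]
    - [0,0,0]
  jaw: [1,1,1,1,1,1,1]

```text
clock: 28.15
eef_pos: [0.6119, 0.017, 0.0762]
tool_rot: [[-0.071, -0.997, -0.001], [-0.997, 0.071, -0.0], [0.0, 0.001, -1.0]]
wrist_force: [-0.9, -0.2, 0.9]
width: 0.0594
finger_force: 38.6
```

```bash
python3 spin.py | tail -3
```

```text
held z 0.034355281240918134
0.111 (279, 302) 82.2 [0.6116 0.01   0.1109] [0.6111 0.0146 0.1108]
((0.6112334728240967, 0.01634296402335167), (0.05909452959895134, 0.06302255392074585), 79.33116912841797)
```

move_arm:
  offset:
    - [0,0,0.005]
    - [0,0,0.0125]
    - [0,0,0.0125]
    - [0,0,0.0125]
    - [0,0,0.0125]
    - [0,0,0.003]
    - [0,0,0]
    - [0,0,0]
    - [0,0,0]
  delta_rot:
    - [0,0,0]
    - [0,0,0]
    - [0,0,0]
    - [0,0,0]
    - [0,0,0]
    - [0,0,0]
    - [0,0,0]
    - [0,0,0]
    - [0,0,0]
  jaw: [1,1,1,1,1,1,1,1,1]

```text
clock: 28.95
eef_pos: [0.6123, 0.0172, 0.0333]
tool_rot: [[-0.071, -0.997, 0.001], [-0.997, 0.071, 0.0], [-0.0, -0.001, -1.0]]
wrist_force: [-0.7, -0.2, -1.2]
width: 0.0596
finger_force: 38.6
```

```bash
python3 spin.py | tail -3
```

```text
held z 0.03486194508305972
0.068 (280, 300) 82.6 [0.6117 0.0092 0.0683] [0.6114 0.0143 0.068 ]
((0.6115404963493347, 0.016384877264499664), (0.058787211775779724, 0.06299060583114624), 81.81739044189453)
```

Lower the last 3 mm, release, rise.

move_arm:
  offset:
    - [0,0,0.003]
    - [0,0,0]
    - [0,0,0]
    - [0,0,0]
    - [0,0,0]
    - [0,0,0]
    - [0,0,0]
  delta_rot:
    - [0,0,0]
    - [0,0,0]
    - [0,0,0]
    - [0,0,0]
    - [0,0,0]
    - [0,0,0]
    - [0,0,0]
  jaw: [1,1,0.15,0,0,0,0]

```text
clock: 29.58
eef_pos: [0.612, 0.0171, 0.0308]
tool_rot: [[-0.071, -0.997, 0.0], [-0.997, 0.071, 0.0], [-0.0, -0.0, -1.0]]
wrist_force: [-0.2, 0.7, -1.0]
width: 0.0854
finger_force: 0.0
```

move_arm:
  offset:
    - [0,0,-0.02]
    - [0,0,-0.035]
    - [0,0,-0.045]
    - [0,0,-0.045]
    - [0,0,-0.045]
    - [0,0,-0.035]
    - [0,0,0]
    - [0,0,0]
    - [0,0,0]
  delta_rot:
    - [0,0,0]
    - [0,0,0]
    - [0,0,0]
    - [0,0,0]
    - [0,0,0]
    - [0,0,0]
    - [0,0,0]
    - [0,0,0]
    - [0,0,0]
  jaw: [0,0,0,0,0,0,0,0,0]

```text
clock: 30.33
eef_pos: [0.6112, 0.0171, 0.1989]
tool_rot: [[-0.071, -0.997, -0.001], [-0.997, 0.071, 0.0], [-0.0, 0.001, -1.0]]
wrist_force: [-0.4, 0.7, -1.4]
width: 0.0853
finger_force: 0.0
```

```bash
python3 wroll.py .065; python3 tgt.py 0.473 0.077 0.2
```

```text
[281. 199.] ctr 0.6108 0.0171 axes 0.0582 0.0588 P [0.611 0.017 0.063]
[139. 108.] ctr 0.7281 -0.0731 axes 0.0372 0.0379 P [ 0.727 -0.073  0.063]
[281.  86.] ctr 0.6035 -0.0813 axes 0.0582 0.0583 P [ 0.603 -0.082  0.064]
eef [0.611  0.017  0.1981]
units [-0.0667  0.1892 -0.0021] rows 5 each [-0.0133  0.0378 -0.0004] yaw_y 175.91 eef [0.611  0.017  0.1981]
```

move_arm:
  offset:
    - [-0.0133,0.0378,0]
    - [-0.0133,0.0378,0]
    - [-0.0133,0.0378,0]
    - [-0.0133,0.0378,0]
    - [-0.0133,0.0378,0]
    - [0,0,0]
    - [0,0,0]
    - [0,0,0]
    - [0,0,0]
  delta_rot:
    - [0,0,0]
    - [0,0,0]
    - [0,0,0]
    - [0,0,0]
    - [0,0,0]
    - [0,0,0]
    - [0,0,0]
    - [0,0,0]
    - [0,0,0]
  jaw: [0,0,0,0,0,0,0,0,0]

```text
clock: 31.13
eef_pos: [0.4747, 0.0767, 0.1989]
tool_rot: [[-0.072, -0.997, -0.001], [-0.997, 0.072, -0.001], [0.001, 0.001, -1.0]]
wrist_force: [0.8, 0.3, -0.2]
width: 0.0854
finger_force: 0.0
```

```bash
python3 wroll.py
```

```text
[ 39. 242.] ctr 0.7707 0.1332 axes 0.0778 0.111 P [0.733 0.112 0.045]
[282. 193.] ctr 0.4733 0.0772 axes 0.0582 0.0588 P [0.473 0.077 0.043]
[156. 139.] ctr 0.6209 0.02 axes 0.0652 0.081 P [0.588 0.014 0.045]
[142.  38.] ctr 0.6216 -0.0927 axes 0.0723 0.103 P [ 0.583 -0.07   0.045]
eef [0.4747 0.0767 0.1989]
```

move_arm:
  offset:
    - [-0.0005,0.0016,0.0364]
    - [0,0,0.0364]
    - [0,0,0.0364]
    - [0,0,0.0364]
    - [0,0,0.0364]
    - [0,0,0.0364]
    - [0,0,0.0364]
    - [0,0,0]
    - [0,0,0]
    - [0,0,0]
    - [0,0,0]
    - [0,0,0]
  delta_rot:
    - [0,0,0]
    - [0,0,0]
    - [0,0,0]
    - [0,0,0]
    - [0,0,0]
    - [0,0,0]
    - [0,0,0]
    - [0,0,0]
    - [0,0,0]
    - [0,0,0]
    - [0,0,0]
    - [0,0,0]
  jaw: [0,0,0,0,0,0,0,0,1,1,1,1]

```text
clock: 32.18
eef_pos: [0.474, 0.0778, 0.0099]
tool_rot: [[-0.071, -0.997, 0.003], [-0.997, 0.071, 0.002], [-0.002, -0.003, -1.0]]
wrist_force: [-0.1, -0.2, -1.1]
width: 0.06
finger_force: 37.9
```

move_arm:
  offset:
    - [0,0,0]
    - [0,0,-0.048]
    - [0,0,-0.048]
    - [0,0,-0.048]
    - [0,0,-0.048]
    - [0,0,-0.048]
    - [0,0,0]
    - [0,0,0]
    - [0,0,0]
  delta_rot:
    - [0,0,0]
    - [0,0,0]
    - [0,0,0]
    - [0,0,0]
    - [0,0,0]
    - [0,0,0]
    - [0,0,0]
    - [0,0,0]
    - [0,0,0]
  jaw: [1,1,1,1,1,1,1,1,1]

```text
clock: 32.93
eef_pos: [0.472, 0.0772, 0.1882]
tool_rot: [[-0.072, -0.997, -0.0], [-0.997, 0.072, 0.001], [-0.001, 0.0, -1.0]]
wrist_force: [0.2, -0.2, -1.0]
width: 0.0598
finger_force: 38.9
```

```bash
python3 tgt.py 0.6187 0.1160 0.185
```

```text
units [-0.0656 -0.1914  0.0042] rows 5 each [-0.0131 -0.0383  0.0008] yaw_y 175.9 eef [0.472  0.0772 0.1882]
```

move_arm:
  offset:
    - [-0.0131,-0.0383,0]
    - [-0.0131,-0.0383,0]
    - [-0.0131,-0.0383,0]
    - [-0.0131,-0.0383,0]
    - [-0.0131,-0.0383,0]
    - [0,0,0]
    - [0,0,0.036]
    - [0,0,0.036]
    - [0,0,0.036]
    - [0,0,0]
    - [0,0,0]
    - [0,0,0]
  delta_rot:
    - [0,0,0]
    - [0,0,0]
    - [0,0,0]
    - [0,0,0]
    - [0,0,0]
    - [0,0,0]
    - [0,0,0]
    - [0,0,0]
    - [0,0,0]
    - [0,0,0]
    - [0,0,0]
    - [0,0,0]
  jaw: [1,1,1,1,1,1,1,1,1,1,1,1]

```text
clock: 33.93
eef_pos: [0.6201, 0.1162, 0.108]
tool_rot: [[-0.07, -0.998, 0.001], [-0.998, 0.07, -0.001], [0.0, -0.001, -1.0]]
wrist_force: [0.5, 0.3, -0.1]
width: 0.06
finger_force: 38.9
```

```bash
python3 spin.py
```

```text
eef [0.6206 0.1164 0.1089]
0.081 (287, 370) 13.1 [0.6221 0.2108 0.081 ] [0.6245 0.2342 0.0593]
0.081 (284, 76) 57.2 [0.6109 0.018  0.081 ] [0.6109 0.0168 0.0661]
held z 0.03383379564425694
0.143 (278, 305) 82.0 [0.6202 0.1104 0.1427] [0.6193 0.1133 0.1426]
((0.6194153428077698, 0.11507859826087952), (0.05893466994166374, 0.0631101056933403), 79.72005462646484)
```

Same as last time (settles about −1 mm in x). Target (0.6183, 0.1153).

move_arm:
  offset:
    - [0,0.0008,0]
    - [0,0,0.0138]
    - [0,0,0.0138]
    - [0,0,0.0138]
    - [0,0,0]
    - [0,0,0]
    - [0,0,0]
  delta_rot:
    - [0,0,0]
    - [0,0,0]
    - [0,0,0]
    - [0,0,0]
    - [0,0,0]
    - [0,0,0]
    - [0,0,0]
  jaw: [1,1,1,1,1,1,1]

```text
clock: 34.57
eef_pos: [0.6192, 0.1162, 0.0761]
tool_rot: [[-0.071, -0.997, -0.0], [-0.997, 0.071, -0.0], [0.0, 0.0, -1.0]]
wrist_force: [0.5, -0.5, -1.0]
width: 0.0599
finger_force: 38.9
```

```bash
python3 spin.py | tail -3
```

```text
held z 0.03439601593473948
0.111 (279, 305) 82.5 [0.619  0.1108 0.1109] [0.6183 0.1133 0.1107]
((0.6184260249137878, 0.11512526124715805), (0.05905264616012573, 0.0633154958486557), 80.35584259033203)
```

move_arm:
  offset:
    - [0,0,0.005]
    - [0,0,0.0125]
    - [0,0,0.0125]
    - [0,0,0.0125]
    - [0,0,0.0125]
    - [0,0,0.003]
    - [0,0,0]
    - [0,0,0]
    - [0,0,0]
  delta_rot:
    - [0,0,0]
    - [0,0,0]
    - [0,0,0]
    - [0,0,0]
    - [0,0,0]
    - [0,0,0]
    - [0,0,0]
    - [0,0,0]
    - [0,0,0]
  jaw: [1,1,1,1,1,1,1,1,1]

```text
clock: 35.37
eef_pos: [0.6195, 0.1163, 0.0332]
tool_rot: [[-0.071, -0.997, 0.001], [-0.997, 0.071, 0.0], [-0.0, -0.001, -1.0]]
wrist_force: [0.2, -0.6, -0.6]
width: 0.0596
finger_force: 38.9
```

move_arm:
  offset:
    - [0,0,0.003]
    - [0,0,0]
    - [0,0,0]
    - [0,0,0]
    - [0,0,0]
    - [0,0,0]
    - [0,0,0]
  delta_rot:
    - [0,0,0]
    - [0,0,0]
    - [0,0,0]
    - [0,0,0]
    - [0,0,0]
    - [0,0,0]
    - [0,0,0]
  jaw: [1,1,0.15,0,0,0,0]

```text
clock: 35.95
eef_pos: [0.6192, 0.1162, 0.0308]
tool_rot: [[-0.071, -0.997, 0.0], [-0.997, 0.071, 0.0], [-0.0, -0.0, -1.0]]
wrist_force: [0.7, -0.2, 0.1]
width: 0.0852
finger_force: 0.0
```

move_arm:
  offset:
    - [0,0,-0.02]
    - [0,0,-0.035]
    - [0,0,-0.045]
    - [0,0,-0.045]
    - [0,0,-0.045]
    - [0,0,-0.035]
    - [0,0,0]
    - [0,0,0]
    - [0,0,0]
  delta_rot:
    - [0,0,0]
    - [0,0,0]
    - [0,0,0]
    - [0,0,0]
    - [0,0,0]
    - [0,0,0]
    - [0,0,0]
    - [0,0,0]
    - [0,0,0]
  jaw: [0,0,0,0,0,0,0,0,0]

```text
clock: 36.7
eef_pos: [0.6184, 0.1161, 0.1987]
tool_rot: [[-0.071, -0.997, -0.001], [-0.997, 0.071, 0.0], [-0.0, 0.001, -1.0]]
wrist_force: [0.4, 0.3, -0.3]
width: 0.0855
finger_force: 0.0
```

```bash
python3 wroll.py .065; python3 tgt.py 0.617 0.262 0.225; cat > knob.py <<'E'
from h import *
o=get_obs();print(np.round(o["eef_pos"],4))
im=cam("wrist"); P=cloud(im); q=(P[...,2]>.09)&(P[...,2]<.15)&(np.hypot(P[...,0]-.6,P[...,1]-.235)<.1)
q[300:]=0
for c in cv2.findContours(q.astype(np.uint8),cv2.RETR_EXTERNAL,cv2.CHAIN_APPROX_NONE)[0]:
    if cv2.contourArea(c)<60: continue
    (u,v),r=cv2.minEnclosingCircle(c); print((round(u),round(v)),round(r,1),[onplane(im,u,v,z).round(4).tolist() for z in(.12,.135)],"max z",P[q][:,2].max())
E
python3 knob.py
```

```text
[280. 291.] ctr 0.6255 0.2161 axes 0.0135 0.0608 P [0.626 0.219 0.061]
[155. 203.] ctr 0.7607 0.1297 axes 0.0657 0.0818 P [0.738 0.112 0.063]
[281. 198.] ctr 0.6179 0.1157 axes 0.0581 0.059 P [0.618 0.116 0.063]
[281.  87.] ctr 0.6109 0.0183 axes 0.0581 0.0584 P [0.611 0.018 0.064]
eef [0.6181 0.116  0.1979]
units [-0.1941  0.0155 -0.0362] rows 5 each [-0.0388  0.0031 -0.0072] yaw_y 175.91 eef [0.6181 0.116  0.1979]
[0.6181 0.116  0.1979]
```

move_arm:
  offset:
    - [-0.0388,0.0031,-0.0072]
    - [-0.0388,0.0031,-0.0072]
    - [-0.0388,0.0031,-0.0072]
    - [-0.0388,0.0031,-0.0072]
    - [-0.0388,0.0031,-0.0072]
    - [0,0,0]
    - [0,0,0]
    - [0,0,0]
  delta_rot:
    - [0,0,0]
    - [0,0,0]
    - [0,0,0]
    - [0,0,0]
    - [0,0,0]
    - [0,0,0]
    - [0,0,0]
    - [0,0,0]
  jaw: [0,0,0,0,0,0,0,0]

```text
clock: 37.47
eef_pos: [0.6172, 0.2618, 0.2247]
tool_rot: [[-0.071, -0.997, -0.003], [-0.997, 0.071, -0.002], [0.002, 0.002, -1.0]]
wrist_force: [-1.0, 0.2, -0.2]
width: 0.0855
finger_force: 0.0
```

```bash
python3 knob.py; python3 see.py wrist w6
```

```text
[0.6172 0.2618 0.2247]
(327, 176) 24.3 [[0.5767, 0.2352, 0.12], [0.5788, 0.2317, 0.135]] max z 0.12496653472055233
37.5667 [0.6175 0.261  0.2253] [[-0.0721, -0.9974, -0.0017], [-0.9974, 0.0721, -0.0012], [0.0013, 0.0016, -1.0]] [ 0.64  0.47  0.12 -0.   -1.23 -0.71]
```

View pics/w6.png

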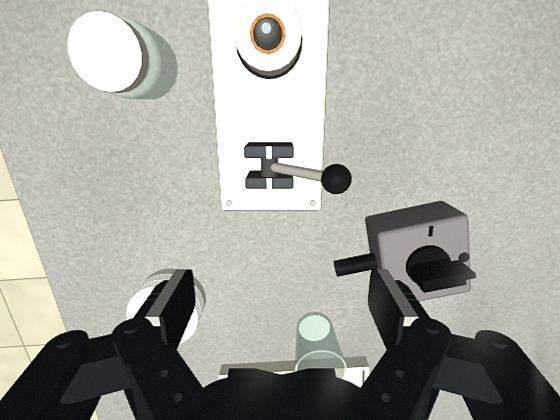

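move_arm:
  offset:
    - [0,0,0]
    - [0,0,0]
    - [0,0,0]
    - [0,0,0]
    - [0,0,0]
    - [0,0,0]
    - [0,0,0]
    - [0,0,0]
    - [0,0,0]
    - [0,0,0]
    - [0,0,0]
    - [0,0,0]
  delta_rot:
    - [0,0,-0.0795]
    - [0,0,-0.0795]
    - [0,0,-0.0795]
    - [0,0,-0.0795]
    - [0,0,-0.0795]
    - [0,0,-0.0795]
    - [0,0,-0.0795]
    - [0,0,-0.0795]
    - [0,0,-0.0795]
    - [0,0,-0.0795]
    - [0,0,-0.0795]
    - [0,0,-0.0795]
  jaw: [0,0,0,0,0,0,0,0,0,0,0,0]

```text
clock: 38.57
eef_pos: [0.6178, 0.2607, 0.2261]
tool_rot: [[0.99, -0.139, -0.001], [-0.139, -0.99, -0.0], [-0.0, 0.0, -1.0]]
wrist_force: [0.2, -0.4, 0.1]
width: 0.0855
finger_force: 0.0
```

move_arm:
  offset:
    - [0,0,0]
    - [-0.031,0.017,0]
    - [-0.031,0.017,0]
    - [0,0,0]
    - [0,0,0]
    - [0,0,0]
  delta_rot:
    - [0,0,-0.046]
    - [0,0,0]
    - [0,0,0]
    - [0,0,0]
    - [0,0,0]
    - [0,0,0]
  jaw: [0,0,0,0,0,0]

```text
clock: 39.07
eef_pos: [0.5702, 0.2394, 0.2268]
tool_rot: [[0.997, -0.072, 0.001], [-0.072, -0.997, 0.0], [0.001, -0.001, -1.0]]
wrist_force: [-0.0, -0.9, 0.4]
width: 0.0854
finger_force: 0.0
```

```bash
cat > ball.py <<'E'
from h import *
o=get_obs();print(np.round(o["eef_pos"],4),np.round(o["joints"],2))
im=cam("wrist"); P=cloud(im); g=im["frame"].max(-1)
q=(P[...,2]>.085)&(P[...,2]<.16)&(np.hypot(P[...,0]-.6,P[...,1]-.235)<.1); q[290:]=0
m=cv2.morphologyEx(q.astype(np.uint8),cv2.MORPH_OPEN,cv2.getStructuringElement(cv2.MORPH_ELLIPSE,(19,19)))
Q=P[(m>0)]
# sphere fit
from scipy.optimize import least_squares
s=least_squares(lambda c:np.linalg.norm(Q-c,axis=1)-.013,Q.mean(0)-[0,0,.01],loss="soft_l1",f_scale=.002); k=s.x
piv=np.array([.6272,.2346,.05]); fx=np.array([.9974,-.0725]); 
d=(k[:2]-piv[:2])@fx; print(len(Q),"knob",k.round(4),"rms",np.sqrt(np.mean(s.fun**2)),"x off",d,"theta",np.arctan2(d,k[2]-.05),"len",np.hypot(d,k[2]-.05))
a=(P[...,2]>.05)&(P[...,2]<.07)&(np.hypot(P[...,0]-.627,P[...,1]-.2346)<.035); print("bracket",a.sum(),((P[a].max(0)+P[a].min(0))/2).round(4),P[a].min(0).round(4),P[a].max(0).round(4))
cv2.imwrite("pics/ball.png",cv2.convertScaleAbs(im["frame"],alpha=1.3))
E
python3 ball.py
```

```text
[0.5702 0.2394 0.2268] [ 0.66  0.38 -0.02  0.   -1.18  0.84]ball.py:9: RuntimeWarning: Mean of empty slice.
  s=least_squares(lambda c:np.linalg.norm(Q-c,axis=1)-.013,Q.mean(0)-[0,0,.01],loss="soft_l1",f_scale=.002); k=s.x
  ret = um.true_divide(
Traceback (most recent call last):
  File "ball.py", line 9, in <module>
    s=least_squares(lambda c:np.linalg.norm(Q-c,axis=1)-.013,Q.mean(0)-[0,0,.01],loss="soft_l1",f_scale=.002); k=s.x
ValueError: Initial guess is outside of provided bounds
```

```bash
sed -i 's/(19,19)/(13,13)/; s/^Q=P/cv2.imwrite("pics\/ball.png",cv2.convertScaleAbs(im["frame"],alpha=1.6)); print(q.sum(),m.sum(),np.argwhere(q).mean(0))\nQ=P/' ball.py; python3 ball.py 2>&1 | grep -v Warn | head -5
```

```text
[0.5704 0.2398 0.2265] [ 0.66  0.38 -0.02  0.   -1.18  0.84]
923 576 [198.62188516 280.60130011]
576 knob [0.5682 0.2395 0.1102] rms 0.000529118170145671 x off -0.05917101061580375 theta -0.7764529997814618 len 0.08443913574045163
bracket 1751 [0.6276 0.2354 0.0599] [0.6014 0.2122 0.05  ] [0.6538 0.2587 0.0698]
```

View pics/ball.png

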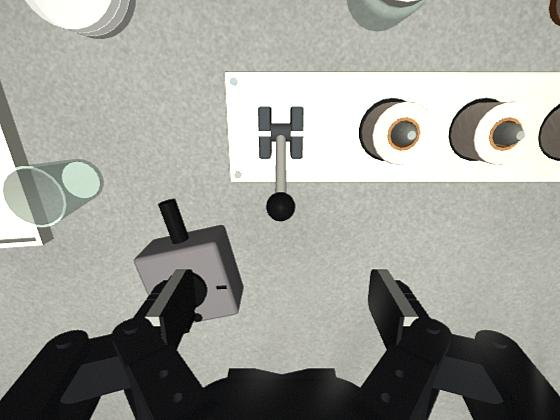

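move_arm:
  offset:
    - [-0.003,0,0.0367]
    - [0,0,0.0367]
    - [0,0,0.0367]
    - [0,0,0.0367]
    - [0,0,0.0365]
    - [0,0,0]
    - [0,0,0]
    - [0,0,0]
    - [0,0,0]
    - [0,0,0]
    - [0,0,0]
    - [0,0,0]
  delta_rot:
    - [0,0,0]
    - [0,0,0]
    - [0,0,0]
    - [0,0,0]
    - [0,0,0]
    - [0,0,0]
    - [0,0,0]
    - [0,0,0]
    - [0,0,0]
    - [0,0,0]
    - [0,0,0]
    - [0,0,0]
  jaw: [0,0,0,0,0,0,1,1,1,1,1,1]
  grip_force: 30

```text
clock: 40.17
eef_pos: [0.568, 0.2409, 0.0905]
tool_rot: [[0.997, -0.071, 0.003], [-0.071, -0.997, 0.002], [0.002, -0.002, -1.0]]
wrist_force: [-1.2, 1.6, 4.8]
width: 0.0242
finger_force: 29.2
```

move_arm:
  offset:
    - [0,0,0]
    - [0.0111,0,-0.0095]
    - [0.0123,0,-0.0081]
    - [0.0132,0,-0.0064]
    - [0.0139,0,-0.0046]
    - [0.0144,0,-0.0028]
    - [0.0146,0,-0.0009]
    - [0,0,0]
    - [0,0,0]
    - [0,0,0]
  delta_rot:
    - [0,0,0]
    - [0,0,0]
    - [0,0,0]
    - [0,0,0]
    - [0,0,0]
    - [0,0,0]
    - [0,0,0]
    - [0,0,0]
    - [0,0,0]
    - [0,0,0]
  jaw: [1,1,1,1,1,1,1,1,1,1]

```text
clock: 41.0
eef_pos: [0.6273, 0.2365, 0.1134]
tool_rot: [[0.997, -0.071, 0.002], [-0.071, -0.997, 0.001], [0.002, -0.001, -1.0]]
wrist_force: [0.9, 2.5, 1.2]
width: 0.0239
finger_force: 30.4
```

```bash
python3 ball.py
```

```text
[0.6273 0.2365 0.1134] [ 0.6   0.55 -0.02  0.   -0.99  0.9 ]
2750 2327 [273.85381818 281.44254545]
2327 knob [0.6345 0.2349 0.1256] rms 0.008221773722557831 x off 0.007301581842424096 theta 0.0962531552630258 len 0.07597536390631011
bracket 2979 [0.6278 0.2351 0.06  ] [0.6017 0.212  0.0502] [0.6538 0.2583 0.0697]
```

move_arm:
  offset:
    - [0,0,0]
    - [0,0,0]
    - [0,0,0]
    - [0,0,-0.02]
    - [0,0,-0.04]
    - [0,0,-0.045]
    - [0,0,-0.045]
    - [0,0,0]
    - [0,0,0]
    - [0,0,0]
  delta_rot:
    - [0,0,0]
    - [0,0,0]
    - [0,0,0]
    - [0,0,0]
    - [0,0,0]
    - [0,0,0]
    - [0,0,0]
    - [0,0,0]
    - [0,0,0]
    - [0,0,0]
  jaw: [0.4,0,0,0,0,0,0,0,0,0]

```text
clock: 41.88
eef_pos: [0.626, 0.2355, 0.2248]
tool_rot: [[0.997, -0.072, -0.002], [-0.072, -0.997, -0.0], [-0.002, 0.0, -1.0]]
wrist_force: [-0.4, 0.4, -0.8]
width: 0.0853
finger_force: 0.0
```

```bash
python3 ball.py
```

```text
[0.626  0.2355 0.2248] [ 0.6   0.46  0.12 -0.   -1.23  0.9 ]
906 721 [217.31898455 279.99116998]
721 knob [0.6202 0.2358 0.134 ] rms 0.0018331941094624977 x off -0.007095474251283806 theta -0.08427120277401466 len 0.08429782922573138
bracket 1375 [0.628  0.2354 0.0601] [0.6021 0.2125 0.0503] [0.6539 0.2583 0.0699]
```

View pics/ball.png

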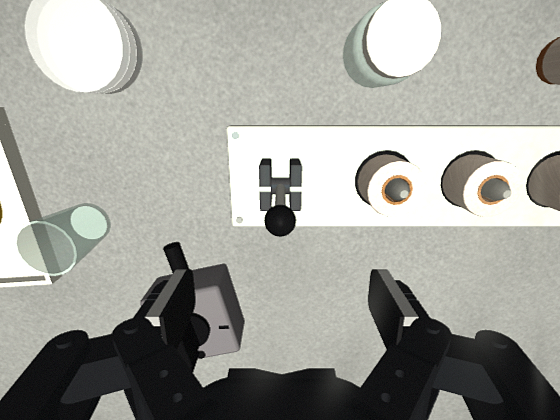

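```bash
cat > lev.py <<'E'
from h import *
im=cam("wrist"); P=cloud(im)
q=(P[...,2]>.122)&(P[...,2]<.16)&(np.hypot(P[...,0]-.62,P[...,1]-.235)<.06); q[290:]=0
c=max(cv2.findContours(q.astype(np.uint8),cv2.RETR_EXTERNAL,cv2.CHAIN_APPROX_NONE)[0],key=cv2.contourArea)
Q=P[q]
from scipy.optimize import least_squares
s=least_squares(lambda k:np.linalg.norm(Q-k,axis=1)-.013,[.62,.235,.134],loss="soft_l1",f_scale=.001);k=s.x
d=(k[:2]-[.6278,.2353])@[.9974,-.0725]; print(len(Q),k.round(4),"rms",np.sqrt(np.mean(s.fun**2)),"zmax",Q[:,2].max(),"d",d,"theta",np.arcsin(d/.085))
g=(im["frame"].max(-1)<60).astype(np.uint8); m=np.zeros_like(g); (u0,v0),_=cv2.minEnclosingCircle(c); m[int(v0)-22:int(v0)+24,int(u0)-24:int(u0)+24]=1
g=cv2.morphologyEx(g*m,cv2.MORPH_OPEN,cv2.getStructuringElement(cv2.MORPH_ELLIPSE,(21,21)))
c=max(cv2.findContours(g,cv2.RETR_EXTERNAL,cv2.CHAIN_APPROX_NONE)[0],key=cv2.contourArea)
(u,v),r=cv2.minEnclosingCircle(c); X=onplane(im,u,v,.1345); d=(X[:2]-[.6278,.2353])@[.9974,-.0725]; print((u,v,r),X.round(4),"d",d,"theta",np.arcsin(d/.085))
E
python3 lev.py
```

```text
796 [0.6201 0.2359 0.1341] rms 0.00048779812121046485 zmax 0.14806489610877197 d -0.007686530366325917 theta -0.09055347366782299
(279.30767822265625, 220.46153259277344, 15.553972244262695) [0.6199 0.2362 0.1345] d -0.007953883029760364 theta -0.09371219729560779
```

move_arm:
  offset:
    - [-0.0079,0,0.037]
    - [0,0,0.037]
    - [0,0,0.037]
    - [0,0,0.037]
    - [0,0,0]
    - [0,0,0]
    - [0,0,0]
    - [0,0,0]
    - [0,0,0]
    - [0,0,0]
    - [0,0,0]
    - [0,0,0]
  delta_rot:
    - [0,0,0]
    - [0,0,0]
    - [0,0,0]
    - [0,0,0]
    - [0,0,0]
    - [0,0,0]
    - [0,0,0]
    - [0,0,0]
    - [0,0,0]
    - [0,0,0]
    - [0,0,0]
    - [0,0,0]
  jaw: [0,0,0,0,0,1,1,1,1,1,1,1]
  grip_force: 80

```text
clock: 42.98
eef_pos: [0.6217, 0.237, 0.1166]
tool_rot: [[0.997, -0.071, 0.003], [-0.071, -0.997, 0.002], [0.003, -0.002, -1.0]]
wrist_force: [-1.1, 0.9, 6.5]
width: 0.0224
finger_force: 78.1
```

move_arm:
  offset:
    - [0.005,0,0]
    - [0.0055,0,0]
    - [0,0,0]
    - [0,0,0]
    - [0,0,0]
  delta_rot:
    - [0,0,0]
    - [0,0,0]
    - [0,0,0]
    - [0,0,0]
    - [0,0,0]
  jaw: [1,1,1,1,1]

```text
clock: 43.4
eef_pos: [0.6291, 0.2365, 0.1169]
tool_rot: [[0.998, -0.07, 0.002], [-0.07, -0.998, 0.001], [0.002, -0.001, -1.0]]
wrist_force: [-2.2, 0.8, 7.3]
width: 0.0225
finger_force: 78.5
```

move_arm:
  offset:
    - [0,0,0]
    - [0,0,0]
    - [0,0,0]
    - [0,0,-0.02]
    - [0,0,-0.04]
    - [0,0,-0.045]
    - [0,0,-0.043]
    - [0,0,0]
    - [0,0,0]
    - [0,0,0]
  delta_rot:
    - [0,0,0]
    - [0,0,0]
    - [0,0,0]
    - [0,0,0]
    - [0,0,0]
    - [0,0,0]
    - [0,0,0]
    - [0,0,0]
    - [0,0,0]
    - [0,0,0]
  jaw: [0.4,0,0,0,0,0,0,0,0,0]

```text
clock: 44.23
eef_pos: [0.6282, 0.2355, 0.2246]
tool_rot: [[0.997, -0.071, -0.002], [-0.071, -0.997, -0.0], [-0.002, 0.0, -1.0]]
wrist_force: [-0.2, -0.8, 0.2]
width: 0.0855
finger_force: 0.0
```

```bash
python3 lev.py; python3 tgt.py .459 .36 .2
```

```text
809 [0.6275 0.2353 0.1345] rms 0.000469447472107893 zmax 0.14840269269620063 d -0.0002507649054601247 theta -0.002950179637863409
(280.20672607421875, 214.00917053222656, 16.01059341430664) [0.6276 0.2353 0.1345] d -0.00015602037510589243 theta -0.001835534855485429
units [-0.2364 -0.1497  0.0321] rows 6 each [-0.0394 -0.0249  0.0054] yaw_y -94.1 eef [0.6279 0.2354 0.2238]
```

move_arm:
  offset:
    - [-0.0394,-0.0249,0]
    - [-0.0394,-0.0249,0]
    - [-0.0394,-0.0249,0]
    - [-0.0394,-0.0249,0]
    - [-0.0394,-0.0249,0]
    - [-0.0394,-0.0249,0]
    - [0,0,0]
    - [0,0,0]
    - [0,0,0]
    - [0,0,0]
  delta_rot:
    - [0,0,0]
    - [0,0,0]
    - [0,0,0]
    - [0,0,0]
    - [0,0,0]
    - [0,0,0]
    - [0,0,-0.07]
    - [0,0,-0.07]
    - [0,0,0]
    - [0,0,0]
  jaw: [0,0,0,0,0,0,0,0,0,0]
  grip_force: 60

```text
clock: 45.12
eef_pos: [0.4594, 0.3598, 0.2241]
tool_rot: [[0.989, 0.146, -0.002], [0.146, -0.989, -0.002], [-0.002, 0.002, -1.0]]
wrist_force: [0.4, -0.4, 0.1]
width: 0.0855
finger_force: 0.0
```

```bash
python3 tgt.py .459 .36 .0715; cat > iso.py <<'E'
from h import *
for n in("wrist","top"):
    im=cam(n); P=cloud(im); h=(P[...,2]>.09)&(P[...,2]<.108)&(np.hypot(P[...,0]-.459,P[...,1]-.36)<.05)
    W2=np.array([onplane(im,u,v,.1)[:2] for v,u in np.argwhere(h)],np.float32)
    if len(W2)>10: print(n,len(W2),cv2.minAreaRect(W2))
cv2.imwrite("pics/iso.png",cv2.convertScaleAbs(im["frame"],alpha=1.4))
E
python3 iso.py
```

```text
units [-1.000e-04 -7.000e-04  2.035e-01] rows 5 each [-0.     -0.0001  0.0407] yaw_y -81.63 eef [0.4594 0.3598 0.2241]
wrist 789 ((0.45512834191322327, 0.35763874650001526), (0.05492677167057991, 0.013464105315506458), 8.830209732055664)
top 49 ((0.44322577118873596, 0.35499852895736694), (0.03426826372742653, 0.015836747363209724), 2.4231035709381104)
```

View pics/iso.png

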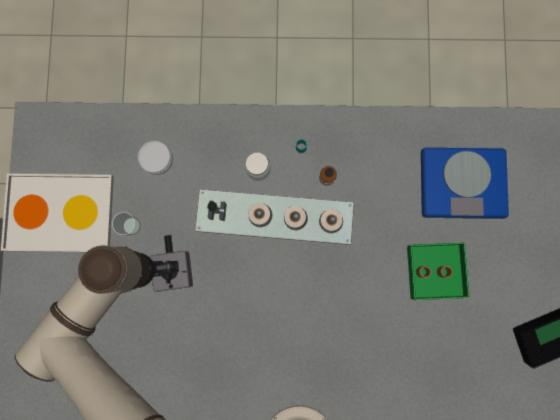

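move_arm:
  offset:
    - [0,0,0.0339]
    - [0,0,0.0339]
    - [0,0,0.0339]
    - [0,0,0.0339]
    - [0,0,0.0339]
    - [0,0,0.0339]
    - [0,0,0]
    - [0,0,0]
    - [0,0,0]
    - [0,0,0]
    - [0,0,0]
    - [0,0,0]
  delta_rot:
    - [0,0,0]
    - [0,0,0]
    - [0,0,0]
    - [0,0,0]
    - [0,0,0]
    - [0,0,0]
    - [0,0,0]
    - [0,0,0]
    - [0,0,0]
    - [0,0,0]
    - [0,0,0]
    - [0,0,0]
  jaw: [0,0,0,0,0,0,0.6,1,1,1,1,1]
  grip_force: 60

```text
clock: 46.22
eef_pos: [0.4605, 0.3597, 0.0747]
tool_rot: [[0.989, 0.149, 0.001], [0.149, -0.989, -0.001], [0.001, 0.001, -1.0]]
wrist_force: [4.8, -8.1, 13.8]
width: 0.0129
finger_force: 61.1
```

move_arm:
  offset:
    - [0,0,0]
    - [0,0,0]
    - [0,0,0]
    - [0,0,0]
    - [0,0,0]
    - [0,0,0]
    - [0,0,0]
    - [0,0,0]
    - [0,0,0]
    - [0,0,0]
    - [0,0,0]
    - [0,0,0]
  delta_rot:
    - [0,0,0]
    - [0,0,-0.077]
    - [0,0,-0.077]
    - [0,0,-0.077]
    - [0,0,-0.077]
    - [0,0,-0.077]
    - [0,0,-0.077]
    - [0,0,-0.077]
    - [0,0,-0.077]
    - [0,0,-0.077]
    - [0,0,-0.077]
    - [0,0,-0.077]
  jaw: [1,1,1,1,1,1,1,1,1,1,1,1]

```text
clock: 47.22
eef_pos: [0.4594, 0.3606, 0.0748]
tool_rot: [[0.086, 0.996, 0.0], [0.996, -0.086, 0.001], [0.001, -0.0, -1.0]]
wrist_force: [-5.0, -0.5, 7.7]
width: 0.013
finger_force: 60.1
```

move_arm:
  offset:
    - [0,0,0]
    - [0,0,0]
    - [0,0,0]
    - [0,0,0]
  delta_rot:
    - [0,0,-0.05]
    - [0,0,-0.03]
    - [0,0,0]
    - [0,0,0]
  jaw: [1,1,1,1]

```text
clock: 47.55
eef_pos: [0.4593, 0.3606, 0.0748]
tool_rot: [[-0.029, 1.0, -0.0], [1.0, 0.029, 0.002], [0.002, -0.0, -1.0]]
wrist_force: [-4.9, -0.5, 9.0]
width: 0.0132
finger_force: 63.4
```

```bash
python3 -c "
from h import *
o=get_obs(); R=np.array(o['tool_rot']); print(np.degrees(np.arctan2(R[1,0],R[0,0])),o['ft_torque'],o['wrist_force'])"
```

```text
91.65550487614286 [-0.1117066   1.34982737 -1.15031034] [-4.94922757 -0.50407296  8.98672373]
```

Release, rise, check.

move_arm:
  offset:
    - [0,0,0]
    - [0,0,0]
    - [0,0,0]
    - [0,0,-0.02]
    - [0,0,-0.045]
    - [0,0,-0.05]
    - [0,0,-0.05]
    - [0,0,-0.045]
    - [0,0,0]
    - [0,0,0]
  delta_rot:
    - [0,0,0]
    - [0,0,0]
    - [0,0,0]
    - [0,0,0]
    - [0,0,0]
    - [0,0,0]
    - [0,0,0]
    - [0,0,0]
    - [0,0,0]
    - [0,0,0]
  jaw: [0.3,0,0,0,0,0,0,0,0,0]

```text
clock: 48.38
eef_pos: [0.4606, 0.3611, 0.233]
tool_rot: [[-0.034, 0.999, 0.003], [0.999, 0.034, 0.005], [0.004, 0.004, -1.0]]
wrist_force: [-0.8, -0.2, -1.7]
width: 0.0852
finger_force: 0.0
```

```bash
python3 iso.py
```

```text
wrist 727 ((0.4587138891220093, 0.35528990626335144), (0.054570987820625305, 0.013830733485519886), 89.1274185180664)
top 96 ((0.4588502049446106, 0.35301998257637024), (0.013097680173814297, 0.053081825375556946), 0.7877544164657593)
```

```bash
python3 -c "
from h import *
print(order.hand_in())"
```

```text
the job is handed in; nothing more can be done
None
```

I handed the job in at about 48 s of robot time, with no verdict returned: isolator off first, both empty cores in the green tray, three label rolls seated on their own spindles, lever upright to within about 0.01 rad, isolator then back on at 1.40 rad, and the jar, beaker and brown bottle untouched in the last picture.

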